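# Load the capsule rack of the pressure-cycling chamber

## Task

Load the pressure-cycling chamber for its run: pull the sprung rack right out to its stop by its knob, move the rectangular blanking unit from its middle slot into the slot of the wooden parking block, and stand every brass aneroid capsule unit on the bench upright in the rack, one to a slot with its foot fully down: the thick double reference unit in the middle slot behind the knob and the plain ones in any of the other slots. When all are standing in the rack and let go, slide it fully home into the chamber with them still upright, and leave the other things on the bench where they are.

Things in the scene. Friction and masses are not known exactly. Their poses are not given: they have to be found in the camera images.
- chamber: pressure-cycling chamber fixed to the worktop, grey, clear roof: 340 mm wide (y), 201 mm deep including a 70 mm high block at its rear, roof top 98 mm above the worktop, inside height under the roof 92 mm. Origin on the worktop at the centre of its mouth; +x points into the chamber, the rack comes out along -x
- rack (a joint): the sprung rack's travel: 0 = fully home in the chamber, grows as it is pulled out along the chamber's -x, 0.11 m = against its stop. Light return spring (under 1 N) and a friction brake (3 N), so it stays where it is left; about 4 N moves it
- knob (a point): centre of the top face of the black stop knob in the middle of the rack's front: upright cylinder 20 mm across, standing from 11 to 56 mm above the worktop, 58 mm ahead of the middle slot and joined to the rack by a 12 mm wide bar at its foot, top 16 mm above the worktop. Axes as the chamber's
- slot0 (a point): slot 0 of the aluminium rack (numbered towards +y of the chamber): centre of its floor, 12 mm above the worktop; opening 31 mm along the chamber's x by 48 mm along its y, 12 mm deep (rims 24 mm above the worktop); slots 54 mm apart. Moves with the rack; axes as the chamber's. 75 mm outside the mouth with the rack at its stop, 35 mm inside when home
- slot1 (a point): slot 1 of the aluminium rack (numbered towards +y of the chamber): centre of its floor, 12 mm above the worktop; opening 31 mm along the chamber's x by 48 mm along its y, 12 mm deep (rims 24 mm above the worktop); slots 54 mm apart. Moves with the rack; axes as the chamber's. 75 mm outside the mouth with the rack at its stop, 35 mm inside when home
- slot2 (a point): slot 2 of the aluminium rack (the middle slot, straight behind the knob): centre of its floor, 12 mm above the worktop; opening 31 mm along the chamber's x by 48 mm along its y, 12 mm deep (rims 24 mm above the worktop); slots 54 mm apart. Moves with the rack; axes as the chamber's. 75 mm outside the mouth with the rack at its stop, 35 mm inside when home
- slot3 (a point): slot 3 of the aluminium rack (numbered towards +y of the chamber): centre of its floor, 12 mm above the worktop; opening 31 mm along the chamber's x by 48 mm along its y, 12 mm deep (rims 24 mm above the worktop); slots 54 mm apart. Moves with the rack; axes as the chamber's. 75 mm outside the mouth with the rack at its stop, 35 mm inside when home
- slot4 (a point): slot 4 of the aluminium rack (numbered towards +y of the chamber): centre of its floor, 12 mm above the worktop; opening 31 mm along the chamber's x by 48 mm along its y, 12 mm deep (rims 24 mm above the worktop); slots 54 mm apart. Moves with the rack; axes as the chamber's. 75 mm outside the mouth with the rack at its stop, 35 mm inside when home
- reference: reference unit (always there): double brass disc 44 mm across, 24 mm thick, upright (centre 35 mm up), dark seam, 10 mm wide nipple on top (67 mm up), on a dark steel foot 28 (x) x 44 (y) x 14 mm high, its lowest 6 mm 25 x 41 mm. Origin: centre of the foot's underside, z up, x along the disc's axis: pinch its flat faces, which look to +x and -x. Half-turn symmetric about z. About 120 g
- capsule0: plain aneroid capsule unit: brass disc 40 mm across, 12 mm thick, upright (centre 33 mm up, top 53 mm) on a dark steel foot 28 (x) x 44 (y) x 14 mm high, its lowest 6 mm 25 x 41 mm. Origin: centre of the foot's underside, z up, x along the disc's axis: pinch its flat faces, which look to +x and -x. Half-turn symmetric about z. About 120 g. Two to four plain units are present, others None
- capsule1: plain aneroid capsule unit: brass disc 40 mm across, 12 mm thick, upright (centre 33 mm up, top 53 mm) on a dark steel foot 28 (x) x 44 (y) x 14 mm high, its lowest 6 mm 25 x 41 mm. Origin: centre of the foot's underside, z up, x along the disc's axis: pinch its flat faces, which look to +x and -x. Half-turn symmetric about z. About 120 g. Two to four plain units are present, others None
- capsule2: plain aneroid capsule unit: brass disc 40 mm across, 12 mm thick, upright (centre 33 mm up, top 53 mm) on a dark steel foot 28 (x) x 44 (y) x 14 mm high, its lowest 6 mm 25 x 41 mm. Origin: centre of the foot's underside, z up, x along the disc's axis: pinch its flat faces, which look to +x and -x. Half-turn symmetric about z. About 120 g. Two to four plain units are present, others None
- capsule3: plain aneroid capsule unit: brass disc 40 mm across, 12 mm thick, upright (centre 33 mm up, top 53 mm) on a dark steel foot 28 (x) x 44 (y) x 14 mm high, its lowest 6 mm 25 x 41 mm. Origin: centre of the foot's underside, z up, x along the disc's axis: pinch its flat faces, which look to +x and -x. Half-turn symmetric about z. About 120 g. Two to four plain units are present, others None
- blank: blanking unit, stands in the rack's middle slot at the start: upright rectangular aluminium plate 12 mm thick (x), 40 mm wide (y), top 55 mm up, on a dark steel foot 28 (x) x 44 (y) x 14 mm high, its lowest 6 mm 25 x 41 mm. Origin: centre of the foot's underside, z up, x along the plate's normal: pinch its flat faces, which look to +x and -x. Half-turn symmetric about z. About 120 g
- block: low parking block of pale wood fixed to the worktop, 55 (x) x 72 (y) x 24 mm high, with one slot in its top. Origin: centre of its underside
- block_slot (a point): centre of the floor of the parking block's slot, 12 mm above the worktop; opening 31 mm along the block's x by 48 mm along its y, 12 mm deep; axes as the block's
- housing: squat black gauge housing, 84 mm across, 40 mm high, bystander; origin at the underside's centre
- bezel_a: nickel bezel ring, 64 mm across, 8 mm high, lying flat, bystander
- bezel_b: second bezel ring, the same
- weight: steel reference weight with a knob, 44 mm across, 58 mm high, bystander
- driver: screwdriver 160 mm long, lying, bystander
- jar: small closed jar, 44 mm across, 60 mm high, bystander
Not all that is in view belongs to the job. What is shaped like the capsule0 but green or orange is not meant. What is shaped like the reference but red is not meant.

How it is judged (in metres and radians):
On the way, in this order (a step that is already met when the one before it is completed fails the run):
1. the rack is pulled out to its stop (value of joint rack above 0.104 m), for 0.2 s.
2. with the rack out, every unit present stands in a slot and is let go, the reference in the middle one, the blanking unit in the parking block (value of joint rack above 0.07 m and horizontal distance between reference and slot2 below 0.005 m and z of reference in the frame of slot2 between -0.004 and 0.004 m and angle between each of reference, capsule0, capsule1, capsule2, capsule3, blank's own z axis and vertical below 0.08 rad and contact force between the fingers and reference below 0.3 N and ((horizontal distance between capsule0 and slot0 below 0.005 m and z of capsule0 in the frame of slot0 between -0.004 and 0.004 m) or (horizontal distance between capsule0 and slot1 below 0.005 m and z of capsule0 in the frame of slot1 between -0.004 and 0.004 m) or (horizontal distance between capsule0 and slot3 below 0.005 m and z of capsule0 in the frame of slot3 between -0.004 and 0.004 m) or (horizontal distance between capsule0 and slot4 below 0.005 m and z of capsule0 in the frame of slot4 between -0.004 and 0.004 m)) and contact force between the fingers and capsule0 below 0.3 N and ((horizontal distance between capsule1 and slot0 below 0.005 m and z of capsule1 in the frame of slot0 between -0.004 and 0.004 m) or (horizontal distance between capsule1 and slot1 below 0.005 m and z of capsule1 in the frame of slot1 between -0.004 and 0.004 m) or (horizontal distance between capsule1 and slot3 below 0.005 m and z of capsule1 in the frame of slot3 between -0.004 and 0.004 m) or (horizontal distance between capsule1 and slot4 below 0.005 m and z of capsule1 in the frame of slot4 between -0.004 and 0.004 m)) and contact force between the fingers and capsule1 below 0.3 N and ((horizontal distance between capsule2 and slot0 below 0.005 m and z of capsule2 in the frame of slot0 between -0.004 and 0.004 m) or (horizontal distance between capsule2 and slot1 below 0.005 m and z of capsule2 in the frame of slot1 between -0.004 and 0.004 m) or (horizontal distance between capsule2 and slot3 below 0.005 m and z of capsule2 in the frame of slot3 between -0.004 and 0.004 m) or (horizontal distance between capsule2 and slot4 below 0.005 m and z of capsule2 in the frame of slot4 between -0.004 and 0.004 m)) and contact force between the fingers and capsule2 below 0.3 N and ((horizontal distance between capsule3 and slot0 below 0.005 m and z of capsule3 in the frame of slot0 between -0.004 and 0.004 m) or (horizontal distance between capsule3 and slot1 below 0.005 m and z of capsule3 in the frame of slot1 between -0.004 and 0.004 m) or (horizontal distance between capsule3 and slot3 below 0.005 m and z of capsule3 in the frame of slot3 between -0.004 and 0.004 m) or (horizontal distance between capsule3 and slot4 below 0.005 m and z of capsule3 in the frame of slot4 between -0.004 and 0.004 m)) and contact force between the fingers and capsule3 below 0.3 N and horizontal distance between blank and block_slot below 0.005 m and z of blank in the frame of block_slot between -0.004 and 0.004 m and contact force between the fingers and blank below 0.3 N), for 0.3 s.
At the end, for the whole second after the job is handed in: Rack within 5 mm of home; reference unit in the middle slot, each plain unit present in another rack slot, blanking unit in the block's slot: each within 5 mm of its slot's centre and 4 mm of its floor, upright within 0.08 rad, released, at rest (value of joint rack below 0.005 m and horizontal distance between reference and slot2 below 0.005 m and z of reference in the frame of slot2 between -0.004 and 0.004 m and angle between each of reference, capsule0, capsule1, capsule2, capsule3, blank's own z axis and vertical below 0.08 rad and contact force between the fingers and reference below 0.3 N and ((horizontal distance between capsule0 and slot0 below 0.005 m and z of capsule0 in the frame of slot0 between -0.004 and 0.004 m) or (horizontal distance between capsule0 and slot1 below 0.005 m and z of capsule0 in the frame of slot1 between -0.004 and 0.004 m) or (horizontal distance between capsule0 and slot3 below 0.005 m and z of capsule0 in the frame of slot3 between -0.004 and 0.004 m) or (horizontal distance between capsule0 and slot4 below 0.005 m and z of capsule0 in the frame of slot4 between -0.004 and 0.004 m)) and contact force between the fingers and capsule0 below 0.3 N and ((horizontal distance between capsule1 and slot0 below 0.005 m and z of capsule1 in the frame of slot0 between -0.004 and 0.004 m) or (horizontal distance between capsule1 and slot1 below 0.005 m and z of capsule1 in the frame of slot1 between -0.004 and 0.004 m) or (horizontal distance between capsule1 and slot3 below 0.005 m and z of capsule1 in the frame of slot3 between -0.004 and 0.004 m) or (horizontal distance between capsule1 and slot4 below 0.005 m and z of capsule1 in the frame of slot4 between -0.004 and 0.004 m)) and contact force between the fingers and capsule1 below 0.3 N and ((horizontal distance between capsule2 and slot0 below 0.005 m and z of capsule2 in the frame of slot0 between -0.004 and 0.004 m) or (horizontal distance between capsule2 and slot1 below 0.005 m and z of capsule2 in the frame of slot1 between -0.004 and 0.004 m) or (horizontal distance between capsule2 and slot3 below 0.005 m and z of capsule2 in the frame of slot3 between -0.004 and 0.004 m) or (horizontal distance between capsule2 and slot4 below 0.005 m and z of capsule2 in the frame of slot4 between -0.004 and 0.004 m)) and contact force between the fingers and capsule2 below 0.3 N and ((horizontal distance between capsule3 and slot0 below 0.005 m and z of capsule3 in the frame of slot0 between -0.004 and 0.004 m) or (horizontal distance between capsule3 and slot1 below 0.005 m and z of capsule3 in the frame of slot1 between -0.004 and 0.004 m) or (horizontal distance between capsule3 and slot3 below 0.005 m and z of capsule3 in the frame of slot3 between -0.004 and 0.004 m) or (horizontal distance between capsule3 and slot4 below 0.005 m and z of capsule3 in the frame of slot4 between -0.004 and 0.004 m)) and contact force between the fingers and capsule3 below 0.3 N and horizontal distance between blank and block_slot below 0.005 m and z of blank in the frame of block_slot between -0.004 and 0.004 m and contact force between the fingers and blank below 0.3 N and linear speed of each of reference, capsule0, capsule1, capsule2, capsule3, blank below 0.02 m/s); the robot touches nothing.
It fails at once if a bystander (gauge housing, bezel ring, reference weight, screwdriver or jar) is moved more than 3 cm (distance of any of housing, bezel_a, bezel_b, weight, driver, jar from where it was at the start of the episode above 0.03 m).
Of capsule0, capsule1, capsule2, capsule3 only 2 to 4 are there at a start; the rules pass over those that are not, and their reading is None.
At some moment in a run one of reference, capsule0, capsule1, capsule2, capsule3 may be knocked a few centimetres aside while the robot is not near it.
It also fails if it takes over 210 s, if anything falls off the work surface, if the arm or the gripper's body presses on something with over 40 N, if the wrist force passes 120 N, or if a joint passes its speed limit or range.

## Robot

A 7-joint arm with a two-finger parallel gripper is mounted at the origin on the work surface. World frame = base frame: x ahead of the robot, y to its left, z up, the work surface at z = 0. Lengths are in m, angles in degrees, forces in N, time in s.
With the tool pointing down it reaches from about 0.4 to 0.75 m from the base axis. Payload 19.5 kg.
Tool frame: the origin (TCP) lies at the very end of the fingers, on their centre line; the grasp point (between the pads) lies 19 mm behind it (manip.tcp_to_grasp is the distance from the TCP to the grasp point, in m); z points along the fingers, y is the line along which they close (so a half turn about z gives the same grasp; the last joint's range is limited). The gripper opens to 85 mm and grips with 20 to 120 N. Pads are 22 mm wide; open, the fingers measure 114 mm over their backs; the gripper's body (76 mm by 85 mm) begins 54 mm behind the grasp point. The pads swing forward as they close: fully open they stand 13 mm farther back than shut.
Start: joints at [72.153, 40.479, -1.581, 85.061, 1.261, 54.483, -4.326], TCP at [0.153, -0.554, 0.231] pointing down, gripper open.
Joint ranges: [-155.06, 155.06], [-18.47, 123.98], [-90, 86.84], [0, 140.48], [-83.41, 263.41], [0, 116], [-161.91, 161.91]. Speed limits (degrees/s): [108.29, 108.29, 147.25, 147.25, 172.46, 172.46, 172.46].

## Interface

Orientations are given as [roll, pitch, yaw] about the fixed x, y, z axes, in that order (R = Rz(yaw) Ry(pitch) Rx(roll)).
In Python, from bench import manip gives the robot as it stands.
- The arm moves only by the tool play_rows, never from a script. Its arguments are lists of equal length, an entry for each row: "hand": the opening, from 0 (shut) to 1 (fully open); "linear": the shift along the tool's x, y, z in units of 40 mm (1.0 is 40 mm), a list of three; "rot": the turn, a rotation vector about the tool's x, y, z in units of 8 degrees (1.0 is 8 degrees), a list of three. A call has 1 to 8 rows; each row is the pose to reach, as a shift and turn from the pose commanded when the call began, along the tool's axes at that moment; what a row does not reach only later rows make up. A row lasts 1/10 s, in which the tool goes at most 50 mm and 8.59 degrees, less where a joint would pass 70% of its speed; a pose out of reach is approached as far as the arm can. A call with a gripper value outside its range is refused whole. The fingers move at their own pace and stop on an object; "newtons" is the grip in N (left out, the last holds). Time passes only in rows, so rows that repeat a pose let the fingers close. It gives the time, the measured TCP pose, the force, the opening and the grip force at its end, in the units of the state.
- manip.read_state(): the state, without advancing time (a new reading comes with each control period).
- manip.camera(name): name is "side" or "top" or "wrist"; returns a dict with "color" (384x512x3 uint8, blue, green, red), "fov_y" (degrees; the focal length in pixels is half the picture's height over the tangent of half this angle, whatever the lens; pixels are square), "cx", "cy" (the principal point, pixels), "extrinsics" (4x4, takes a point from camera to world coordinates); the wrist camera has in their place "T_tool_cam" (4x4, takes a point from camera to tool coordinates, whose origin is the TCP and whose axes are the flange's). Camera axes: x right, y down, z forward; pixel columns grow to the right and rows downward; lengths in m; the calibration is good to about 2 mm. A picture is of the moment at which its call begins: read the wrist's pose just before it. There is no depth.
- manip.sign_off(): hands the job in; it is judged then, once.
The state is a dict: "t": time; "qpos": joint angles; "qd": joint speeds; "effort": joint torques, N m; "tool_pos": TCP position; "orientation": TCP orientation; "contact_force": force on the tool from outside, world axes, zero at the start; "wrist_torque": the same for the moment, N m; "finger_gap": opening from 0.0 (shut) to 1.0 (fully open); "grip_force": force on a finger pad.
Only numpy, scipy, OpenCV 4.12 (cv2) and the standard library are available. Lean on these libraries where they do the work, as an engineer would, in place of code of your own. Each camera call takes 0.05 s, during which the arm holds its last target. There are 200 camera calls.

## Working session

There is one attempt and no reset: what is moved stays moved. The work goes in short steps, Python scripts to look and compute and a tool call to move; the robot and the scene stay as the last step left them, time stands still between calls to the robot, and variables do not carry over. Pictures are saved under pics/ and viewed, at most 14 in all, crops included, and the job is handed in when it is done.

Besides the shell and the picture viewer there is one more tool, called as name(argument=value, ...), one argument or row to a line, values as JSON. play_rows: Moves the arm, as the interface text tells. Its arguments: {"type":"object","properties":{"hand":{"type":"array"},"linear":{"type":"array"},"rot":{"type":"array"},"newtons":{"type":"number"}},"required":["hand","linear","rot"]}

```bash
ls; mkdir -p pics; cat > h.py <<'E'
import numpy as np, cv2
from bench import manip
from scipy.spatial.transform import Rotation as R
def cam(n):
    s=manip.read_state(); c=manip.camera(n); im=c["color"]
    if n=="wrist":
        T=np.eye(4); T[:3,:3]=R.from_euler('xyz',s["orientation"],degrees=True).as_matrix(); T[:3,3]=s["tool_pos"]
        E=T@np.array(c["T_tool_cam"])
    else: E=np.array(c["extrinsics"])
    f=im.shape[0]/2/np.tan(np.radians(c["fov_y"])/2)
    return im,(f,c["cx"],c["cy"],E)
def ray(k,u,v,z):
    f,cx,cy,E=k; d=E[:3,:3]@np.array([(u-cx)/f,(v-cy)/f,1]); o=E[:3,3]
    return o+d*(z-o[2])/d[2]
def proj(k,p):
    f,cx,cy,E=k; q=np.linalg.inv(E)@np.append(p,1); return f*q[0]/q[2]+cx, f*q[1]/q[2]+cy
E
python3 - <<'E'
from h import *
print(manip.read_state())
for n in("top","side"):
    im,k=cam(n); cv2.imwrite(f"pics/{n}0.png",im); print(n,k,im.shape)
    np.save(f"{n}0.npy",im)
    cv2.imwrite(f"pics/{n}0b.png",cv2.resize(im,(800,600),interpolation=cv2.INTER_CUBIC))
E
```

```text
pics
{'t': 0.0, 'qpos': array([72.15252398, 40.51232726, -1.5841331 , 85.08172865,  1.25874396,
       54.48206159, -4.32661143]), 'qd': array([-0.04437497,  0.05639243,  0.0503793 , -0.0049262 , -0.07898635,
        0.04072187,  0.08553372]), 'effort': array([ 3.74642423e-04, -8.83228326e+01,  1.23483136e+00, -2.36170024e+01,
        1.69336813e-02,  6.41087507e-03, -5.21113316e-05]), 'tool_pos': array([ 0.15321628, -0.55396043,  0.23085416]), 'orientation': array([-1.79941082e+02, -7.96693113e-04,  1.54577646e+01]), 'contact_force': array([0.67170815, 0.32777611, 0.16221166]), 'wrist_torque': array([ 0.04678052, -0.04766687,  0.02878146]), 'grip_force': 0.0, 'finger_gap': 1.0012779799755402}
top (np.float64(352.92974619543935), 253.65546754420376, 189.01495654506294, array([[ 0.02333824, -0.99400666,  0.1067993 ,  0.4314311 ],
       [-0.99942179, -0.02055534,  0.0270844 ,  0.01327073],
       [-0.02472678, -0.10736964, -0.99391164,  1.17734123],
       [ 0.        ,  0.        ,  0.        ,  1.        ]])) (384, 512, 3)
side (np.float64(496.12783525595273), 243.7618691074166, 188.20272720500034, array([[-0.99565748, -0.04744816,  0.0800928 ,  0.41098374],
       [-0.09172751,  0.64681972, -0.75710654,  1.0625584 ],
       [-0.01588229, -0.76116551, -0.64836319,  0.94945464],
       [ 0.        ,  0.        ,  0.        ,  1.        ]])) (384, 512, 3)
```

View pics/top0b.png

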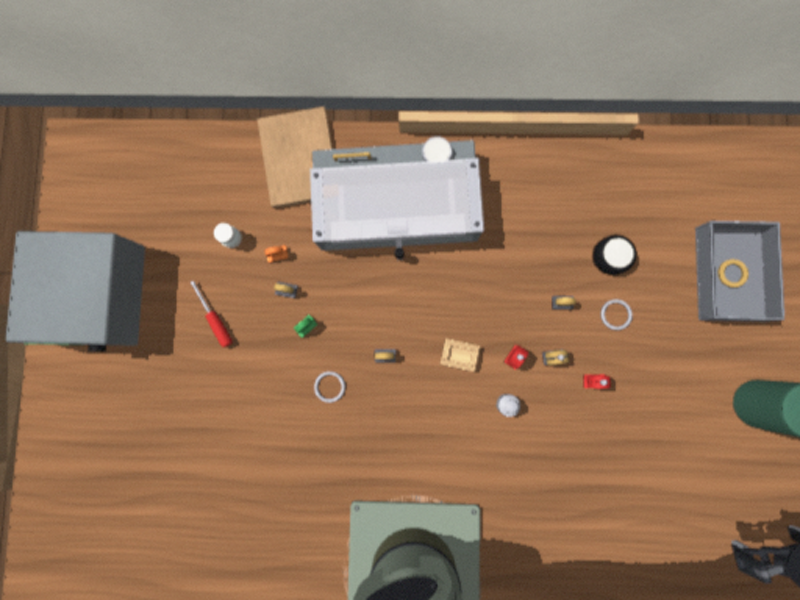

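View pics/side0b.png

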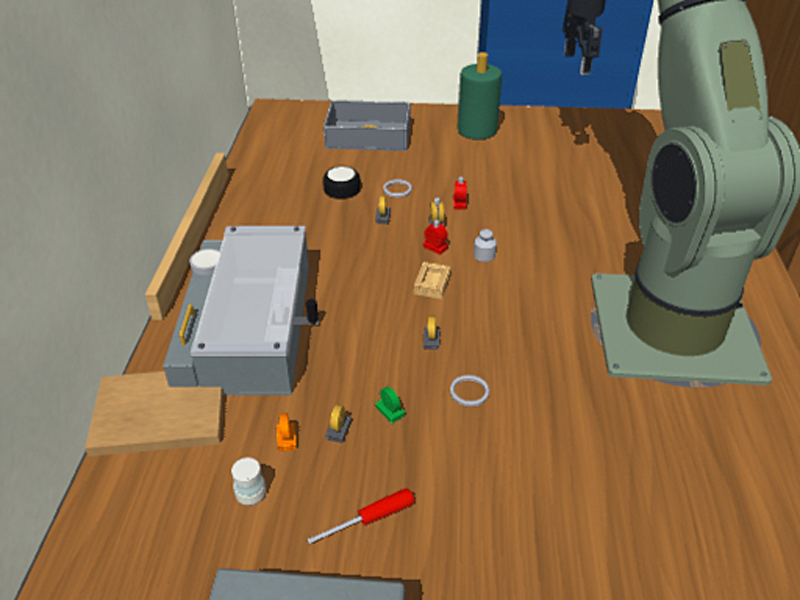

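Top view (800x600 px): brass plain candidates are at (287,290), (386,356) and (565,303). The brass unit with a nipple at (556,358) is the reference. The orange (277,254), green (307,326) and red (517,357), (597,382) units are decoys. The block is at (461,355), the knob at (400,253), and the chamber roof screws at (317,177), (468,164), (477,224), (320,240). The brass strip at (350,155) is on the chamber's rear block, not on the bench.

```bash
cat > m.py <<'E'
from h import *
def brass(im,amin=8):
    h=cv2.cvtColor(im,cv2.COLOR_BGR2HSV); m=cv2.inRange(h,(18,110,110),(32,255,255))
    n,l,s,c=cv2.connectedComponentsWithStats(m)
    return [(c[i],s[i],l==i) for i in range(1,n) if s[i,4]>=amin]
E
python3 - <<'E'
from m import *
for n in("top","side"):
    im,k=cam(n)
    for c,s,m in brass(im):
        print(n,c.round(1),s,ray(k,*c,0.04).round(4))
    np.save("k"+n,np.array([*k[:3],*k[3].ravel()]))
    if n=="top":
        for u,v in [(317,177),(468,164),(477,224),(320,240)]:
            print("screw",ray(k,u*.64,v*.64,0.098).round(4))
        print("knob",ray(k,400*.64,253*.64,.056).round(4),"block",ray(k,461*.64,355*.64,.024).round(4))
        a=im
tiles=[cv2.resize(a[y-20:y+20,x-25:x+25],(400,320),interpolation=cv2.INTER_CUBIC) for x,y in[(184,186),(247,228),(362,194),(350,229)]]
cv2.imwrite("pics/crop1.png",cv2.resize(np.vstack([np.hstack(tiles[:2]),np.hstack(tiles[2:])]),(750,600)))
w,k=cam("wrist"); cv2.imwrite("pics/w0.png",w); print(k, np.array(manip.camera("wrist")["T_tool_cam"]).round(4))
E
```

```text
top [224.4  99.1] [214  98  23   4  34] [0.8537 0.1489 0.04  ]
top [468.9 174.8] [460 166  19  18 131] [ 0.6139 -0.6452  0.04  ]
top [180.3 184.1] [176 182  10   5  38] [0.565  0.2841 0.04  ]
top [361.7 192.4] [356 190  12   5  47] [ 0.5497 -0.3034  0.04  ]
top [355.4 225.9] [350 224  13   5  39] [ 0.4422 -0.2825  0.04  ]
top [245.  227.5] [240 226  12   4  44] [0.4291 0.0691 0.04  ]
top [355.7 231.2] [350 229  14   5  37] [ 0.4256 -0.2832  0.04  ]
screw [0.7849 0.2089 0.098 ]
screw [ 0.8164 -0.0955  0.098 ]
screw [ 0.6935 -0.1145  0.098 ]
screw [0.6554 0.1978 0.098 ]
knob [0.6399 0.0383 0.056 ] block [ 0.4337 -0.0923  0.024 ]
side [307.9  39.9] [305  34   7  13  70] [ 0.337  -1.0068  0.04  ]
side [236.6  80.5] [233  80   8   2  11] [ 0.6082 -0.6257  0.04  ]
side [131.3 117.3] [119  98  24  39 201] [ 0.9415 -0.3437  0.04  ]
side [244.2 130.5] [242 125   5  12  50] [ 0.5488 -0.2899  0.04  ]
side [277.1 134.6] [275 129   5  12  47] [ 0.4403 -0.2731  0.04  ]
side [282.  134.7] [281 129   3  12  35] [ 0.4245 -0.2741  0.04  ]
side [106.2 171. ] [ 93 138  32  67 394] [ 0.9379 -0.0479  0.04
[... 198 characters left out ...]

side [214.5 266.6] [211 259   8  17  93] [0.5666 0.2933 0.04  ]
side [243.5 264.5] [240 261   8   8   8] [0.4981 0.2812 0.04  ]
side [137.  281.1] [136 280   3   4   8] [0.7406 0.3509 0.04  ]
(np.float64(293.84715454909673), 254.66184667168065, 194.31167773563357, array([[ 0.26646877, -0.91152845, -0.3132256 ,  0.23448051],
       [-0.96384268, -0.25244281, -0.08532244, -0.53209714],
       [-0.00129772,  0.32463597, -0.94583815,  0.37271846],
       [ 0.        ,  0.        ,  0.        ,  1.        ]])) [[-1.000e-04 -9.458e-01 -3.246e-01  8.420e-02]
 [ 1.000e+00  1.000e-04 -6.000e-04  4.000e-04]
 [ 6.000e-04 -3.246e-01  9.458e-01 -1.417e-01]
 [ 0.000e+00  0.000e+00  0.000e+00  1.000e+00]]
```

View pics/crop1.png

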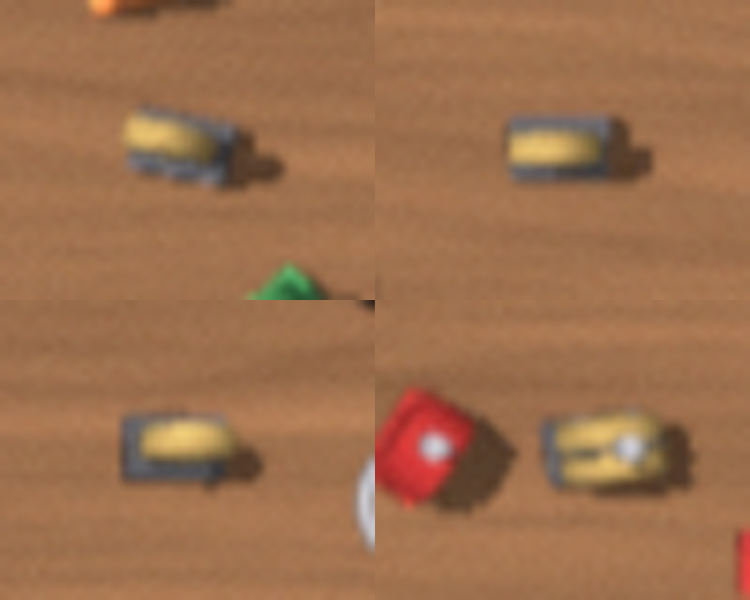

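Crops confirm three brass plain capsules (left one turned about -12°) and the two-disc brass reference with a seam and a nipple.

```bash
cat > go.py <<'E'
import sys
from h import *
# usage: go.py x y z yaw [x y z yaw ...]  -> shifts from current pose, units
s=manip.read_state(); T=R.from_euler('xyz',s["orientation"],degrees=True); p=np.array(s["tool_pos"])
print("at",p.round(4),np.round(s["orientation"],2),"gap",round(s["finger_gap"],3),"t",s["t"])
a=list(map(float,sys.argv[1:]))
for i in range(0,len(a),4):
    t=np.array(a[i:i+3]); Q=R.from_euler('xyz',[180,0,a[i+3]],degrees=True)
    print("lin",(T.inv().apply(t-p)/.04).round(3),"rot",((T.inv()*Q).as_rotvec(degrees=True)/8).round(3))
E
python3 go.py .62 .036 .2 6.5
```

```text
at [ 0.1532 -0.5541  0.2311] [-179.98    0.     15.46] gap 0.993 t 0.3
lin [ 15.179 -11.108   0.783] rot [-0.003  0.     1.12 ]
```

play_rows(
  hand=[0.6,0.6,0.6,0.6,0.6,0.6,0.6,0.6],
  linear=[
    [1,-0.73,0],
    [2,-1.46,0],
    [3,-2.2,0],
    [4,-2.93,0],
    [5,-3.66,0],
    [6,-4.4,0],
    [7,-5.1,0],
    [7.6,-5.55,0],
  ],
  rot=[
    [0,0,0],
    [0,0,0],
    [0,0,0],
    [0,0,0],
    [0,0,0],
    [0,0,0],
    [0,0,0],
    [0,0,0],
  ],
)

```text
t: 1.1
tool_pos: [0.3891, -0.2562, 0.2314]
orientation: [-180.0, -0.1, 15.6]
contact_force: [-0.4, -1.4, -0.4]
finger_gap: 0.6
grip_force: 0.0
```

play_rows(
  hand=[0.6,0.6,0.6,0.6,0.6,0.6,0.6,0.6],
  linear=[
    [1,-0.73,0],
    [2,-1.46,0],
    [3,-2.2,0],
    [4,-2.93,0],
    [5,-3.66,0.4],
    [6,-4.4,0.8],
    [7,-5.1,0.8],
    [7.6,-5.55,0.8],
  ],
  rot=[
    [0,0,0.3],
    [0,0,0.6],
    [0,0,0.9],
    [0,0,1.12],
    [0,0,1.12],
    [0,0,1.12],
    [0,0,1.12],
    [0,0,1.12],
  ],
)

```text
t: 1.9
tool_pos: [0.622, 0.0392, 0.1985]
orientation: [-179.9, 0.0, 6.6]
contact_force: [0.6, 0.0, -0.0]
finger_gap: 0.598
grip_force: 0.0
```

```bash
python3 - <<'E'
from h import *
w,k=cam("wrist"); cv2.imwrite("pics/w1.png",w); np.save("w1.npy",w)
print(k[3].round(4).tolist()); s=manip.read_state(); print(s["tool_pos"],s["orientation"],s["t"])
print("knob proj",proj(k,[.64,.038,.056]))
E
```

```text
[[0.1155, -0.9392, -0.3233, 0.7058], [-0.9933, -0.1098, -0.0359, 0.0484], [-0.0018, 0.3253, -0.9456, 0.3401], [0.0, 0.0, 0.0, 1.0]]
[0.62373428 0.04344949 0.19822608] [-1.79810800e+02 -3.38812505e-02  6.84076776e+00] 1.95
knob proj (np.float64(257.9849403743061), np.float64(164.49612603358082))
```

View pics/w1.png

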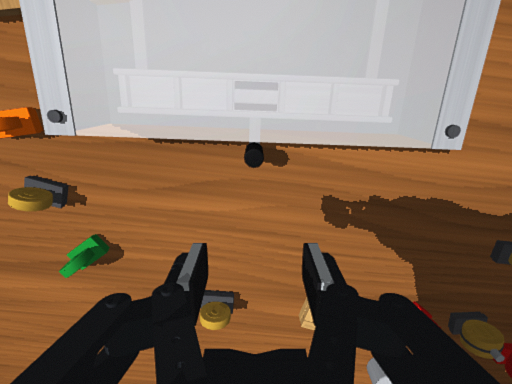

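The wrist view shows the knob at (254,153), front roof screws at (57,117) and (452,131), and the rack under the clear roof at rows 70-120. I'll measure these now that the arm has settled.

```bash
python3 - <<'E'
from h import *
for _ in range(2): w,k=cam("wrist")
m=(w.max(2)<45).astype(np.uint8)
n,l,s,c=cv2.connectedComponentsWithStats(m[:170])
P={}
for i in range(1,n):
    if s[i,4]>40: print(c[i].round(1),s[i], ray(k,*c[i],.098).round(4), ray(k,*c[i],.05).round(4))
s=manip.read_state(); print(s["tool_pos"],s["orientation"],s["t"])
E
```

```text
[255.2 154.9] [246 143  19  25 382] [0.6579 0.0442 0.098 ] [0.6483 0.0432 0.05  ]
[0.621234   0.03767595 0.19851152] [-1.79974384e+02  3.83171237e-02  6.65505683e+00] 2.05
```

```bash
python3 - <<'E'
from h import *
w,k=cam("wrist")
print("knob",ray(k,255.2,157.5,.056).round(4))
for roi in [(40,100,40,35),(436,113,36,35)]:
    x,y,a,b=roi; g=w[y:y+b,x:x+a].max(2); m=(g<90).astype(np.uint8)
    n,l,s,c=cv2.connectedComponentsWithStats(m)
    for i in range(1,n):
        if s[i,4]>60: print((c[i]+[x,y]).round(1),s[i],ray(k,*(c[i]+[x,y]),.098).round(4))
# rack front line under roof: light line rows
E
python3 go.py .6436 .0416 .2 6.9 .6436 .0416 .033 6.9
```

```text
knob [0.6459 0.0399 0.056 ]
[ 54.  114.7] [  6   9  18  13 156] [0.6703 0.2044 0.098 ]
[450.4 129.5] [  8  11  14  13 143] [ 0.6957 -0.1133  0.098 ]
at [0.6208 0.036  0.1989] [1.7999e+02 4.0000e-02 6.5400e+00] gap 0.595 t 2.1
lin [ 0.583 -0.074 -0.028] rot [ 0.002  0.005 -0.046]
lin [ 0.585 -0.075  4.147] rot [ 0.002  0.005 -0.046]
```

play_rows(
  hand=[0.6,0.6,0.6,0.6,0.6,0.6,0.6,0.6],
  linear=[
    [0.63,-0.04,0.5],
    [0.63,-0.04,1.5],
    [0.63,-0.04,2.5],
    [0.63,-0.04,3.5],
    [0.63,-0.04,4],
    [0.63,-0.04,4.15],
    [0.63,-0.04,4.15],
    [0.63,-0.04,4.15],
  ],
  rot=[
    [0,0,0.19],
    [0,0,0.19],
    [0,0,0.19],
    [0,0,0.19],
    [0,0,0.19],
    [0,0,0.19],
    [0,0,0.19],
    [0,0,0.19],
  ],
)

```text
t: 2.9
tool_pos: [0.6464, 0.0398, 0.0349]
orientation: [180.0, -0.1, 4.9]
contact_force: [0.1, -0.8, -0.3]
finger_gap: 0.597
grip_force: 0.0
```

play_rows(
  hand=[0.1,0.1,0.1,0.1,0.1,0.1,0.1,0.1],
  linear=[
    [0,0,0],
    [0,0,0],
    [0,0,0],
    [0,0,0],
    [0,0,0],
    [0,0,0],
    [0,0,0],
    [0,0,0],
  ],
  rot=[
    [0,0,0],
    [0,0,0],
    [0,0,0],
    [0,0,0],
    [0,0,0],
    [0,0,0],
    [0,0,0],
    [0,0,0],
  ],
  newtons=30,
)

```text
t: 3.7
tool_pos: [0.6461, 0.0432, 0.0347]
orientation: [-179.8, -0.1, 5.1]
contact_force: [-4.3, 13.7, 13.6]
finger_gap: 0.224
grip_force: 30.9
```

```bash
python3 go.py .6436 .0416 .033 5
```

```text
at [0.6461 0.0432 0.0347] [-1.7978e+02 -8.0000e-02  5.0700e+00] gap 0.224 t 3.7
lin [-0.065  0.035  0.042] rot [-0.028 -0.01   0.009]
```

play_rows(
  hand=[0.1,0.1,0.1,0.1,0.1,0.1,0.1,0.1],
  linear=[
    [0,-0.06,0],
    [-0.4,-0.09,0],
    [-0.8,-0.09,0],
    [-1.2,-0.09,0],
    [-1.7,-0.09,0],
    [-2.2,-0.09,0],
    [-2.6,-0.09,0],
    [-2.8,-0.09,0],
  ],
  rot=[
    [0,0,0],
    [0,0,0],
    [0,0,0],
    [0,0,0],
    [0,0,0],
    [0,0,0],
    [0,0,0],
    [0,0,0],
  ],
)

```text
t: 4.5
tool_pos: [0.5356, 0.0345, 0.0348]
orientation: [-180.0, -0.4, 5.0]
contact_force: [27.3, 3.5, -7.1]
finger_gap: 0.221
grip_force: 29.5
```

play_rows(
  hand=[0.1,0.1,0.1,0.1],
  linear=[
    [-0.05,0,0],
    [-0.1,0,0],
    [-0.1,0,0],
    [-0.1,0,0],
  ],
  rot=[
    [0,0,0],
    [0,0,0],
    [0,0,0],
    [0,0,0],
  ],
)

```text
t: 4.9
tool_pos: [0.5338, 0.0343, 0.0348]
orientation: [-180.0, -0.5, 5.0]
contact_force: [16.5, 2.9, 2.4]
finger_gap: 0.218
grip_force: 30.5
```

```bash
python3 go.py .6436 .0416 .033 5
```

```text
at [0.5338 0.0343 0.0348] [-179.99   -0.52    4.99] gap 0.218 t 4.9
lin [2.751 0.058 0.07 ] rot [-0.001 -0.065 -0.001]
```

play_rows(
  hand=[0.1,0.6,0.6,0.6,0.6,0.6,0.6,0.6],
  linear=[
    [0,0,0],
    [0,0,0],
    [0,0,0],
    [0,0,0],
    [0,0,-1],
    [0,0,-2],
    [0,0,-3],
    [0,0,-4],
  ],
  rot=[
    [0,0,0],
    [0,0,0],
    [0,0,0],
    [0,0,0],
    [0,0,0],
    [0,0,0],
    [0,0,0],
    [0,0,0],
  ],
)

```text
t: 5.7
tool_pos: [0.5295, 0.0337, 0.1951]
orientation: [-180.0, 0.0, 5.0]
contact_force: [0.4, 0.3, -0.7]
finger_gap: 0.599
grip_force: 0.0
```

play_rows(
  hand=[0.6,0.6,0.6,0.6],
  linear=[
    [0.5,0,0],
    [1,0,0],
    [1,0,0],
    [1,0,0],
  ],
  rot=[
    [0,0,0],
    [0,0,0],
    [0,0,0],
    [0,0,0],
  ],
)

```text
t: 6.1
tool_pos: [0.5693, 0.0371, 0.193]
orientation: [-180.0, 0.1, 5.0]
contact_force: [-0.9, -0.8, -0.3]
finger_gap: 0.599
grip_force: 0.0
```

```bash
python3 - <<'E'
from h import *
w,k=cam("wrist"); cv2.imwrite("pics/w2.png",w); s=manip.read_state(); print(s["tool_pos"],s["orientation"],s["t"])
cv2.imwrite("pics/w2b.png",cv2.resize(w,(800,600),interpolation=cv2.INTER_CUBIC)); np.save("w2.npy",w); np.save("w2E.npy",k[3]); 
E
```

```text
[0.56911738 0.03713193 0.19310844] [-1.79995849e+02  5.57893425e-02  4.97084172e+00] 6.15
```

View pics/w2b.png

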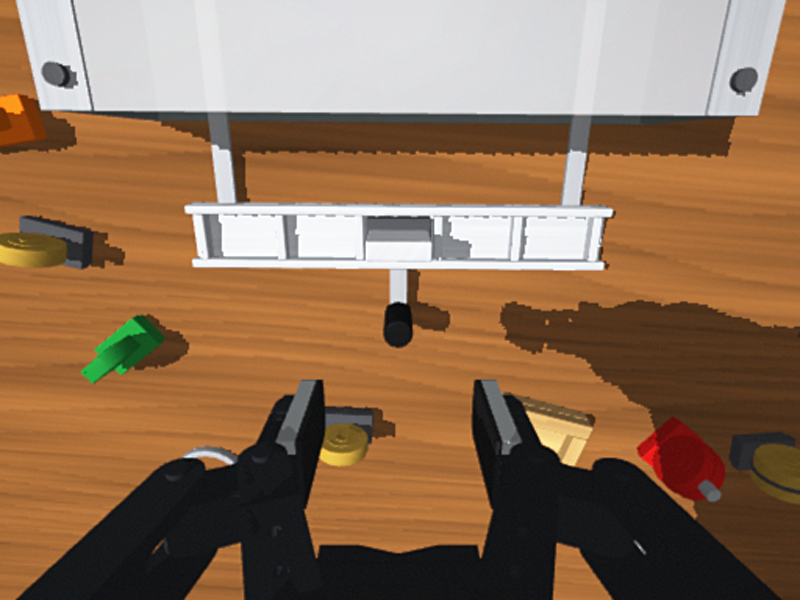

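Wrist view (800x600 px): the rack is out with its rim from (188,204) to (605,270). The blank stands in the middle slot at (399,240), and the knob is at (398,330). The plain capsules are at (35,248) and (345,440), the reference is at (785,470), and the block is at (560,430).

```bash
python3 - <<'E'
from h import *
E=np.load("w2E.npy"); f=293.84715; k=(f,254.66185,194.31168,E); q=1.5625
for n,u,v,z in [("FL",193,267,.024),("FR",605,270,.024),("RL",187,204,.024),("RR",612,208,.024),("scL",56,73,.098),("scR",744,80,.098),("knobtop",398,334,.056),("blank f l",366,258,.067),("blank f r",432,258,.067),("blank b l",366,233,.067),("blank b r",431,233,.067)]:
    print(n,ray(k,u/q,v/q,z).round(4))
w=np.load("w2.npy")
for r in (147,150,152): print(w[r,115:400,1].tolist() if r==150 else "")
print(w[125:180,150,1].tolist()); print(w[125:180,350,1].tolist()); print(w[190:225,255,1].tolist()); print(w[135:172,255,1].tolist())
E
```

```text
FL [0.5613 0.1796 0.024 ]
FR [ 0.5841 -0.1068  0.024 ]
RL [0.6045 0.1811 0.024 ]
RR [ 0.6265 -0.1015  0.024 ]
scL [0.6714 0.2054 0.098 ]
scR [ 0.6962 -0.1141  0.098 ]
knobtop [0.5367 0.0341 0.056 ]
blank f l [0.5885 0.0577 0.067 ]
blank f r [0.592  0.0185 0.067 ]
blank b l [0.6035 0.0587 0.067 ]
blank b r [0.6068 0.0208 0.067 ]

[98, 97, 99, 102, 101, 101, 102, 101, 95, 116, 251, 251, 247, 246, 246, 239, 152, 104, 101, 103, 116, 136, 137, 136, 136, 131, 148, 254, 252, 249, 248, 248, 249, 249, 248, 249, 249, 249, 248, 249, 249, 249, 249, 249, 249, 249, 249, 249, 249, 249, 249, 249, 249, 249, 249, 249, 250, 249, 250, 250, 250, 245, 247, 247, 246, 249, 214, 122, 99, 126, 144, 143, 141, 139, 152, 152, 201, 249, 250, 250, 250, 250, 250, 250, 250, 250, 249, 250, 249, 250, 249, 249, 250, 250, 250, 250, 250, 250, 250, 250, 250, 249, 249, 249, 249, 249, 249, 249, 249, 249, 249, 249, 248, 247, 246, 247, 247, 160, 125, 116, 126, 139, 141, 138, 141, 140, 142, 139, 141, 141, 141, 142, 141, 143, 140, 142, 141, 142, 142, 140, 143, 143, 143, 142, 142, 143, 143, 141, 142, 141, 142, 143, 144, 144, 144
[... 824 characters left out ...]
48, 249, 250, 252, 251, 173, 158, 232, 249, 247, 247, 242, 126, 98, 107, 109, 109, 106, 105, 104, 109]
[109, 110, 109, 110, 106, 110, 129, 158, 226, 248, 245, 243, 240, 225, 240, 243, 241, 241, 241, 242, 245, 247, 246, 245, 245, 245, 243, 242, 244, 244, 243, 244, 243, 244, 243, 241, 242, 244, 247, 248, 199, 133, 176, 248, 248, 245, 247, 183, 107, 104, 111, 114, 113, 115, 116]
[217, 221, 207, 76, 4, 8, 11, 14, 16, 16, 15, 12, 14, 15, 13, 18, 33, 27, 27, 26, 26, 28, 26, 24, 28, 25, 25, 28, 24, 23, 25, 24, 63, 118, 116]
[248, 248, 220, 98, 49, 93, 95, 98, 98, 96, 97, 100, 122, 142, 143, 143, 142, 142, 136, 174, 249, 250, 248, 247, 247, 246, 246, 247, 246, 246, 245, 233, 216, 249, 247, 244, 230]
```

```bash
python3 - <<'E'
from h import *
E=np.load("w2E.npy"); f=293.84715; k=(f,254.66185,194.31168,E)
print("in rear",ray(k,150,136.8,.024),"in front",ray(k,150,165.7,.024), "front350",ray(k,350,167.3,.024))
print("front out",ray(k,150,171,.024),ray(k,350,172.4,.024))
print("slot2",ray(k,255.3,152.0,.024)); print("L,R end",ray(k,127.8,151,.024),ray(k,383,153,.024))
print("knob", ray(k,255,213,.056), "edge",ray(k,255,222,.056))
E
```

```text
in rear [0.60076052 0.14984224 0.024     ] in front [0.56957267 0.15074039 0.024     ] front350 [ 0.58660292 -0.06518305  0.024     ]
front out [0.5636299  0.15091153 0.024     ] [ 0.58097796 -0.06627597  0.024     ]
slot2 [0.5943435  0.03850695 0.024     ]
L,R end [0.58363681 0.17382945 0.024     ] [ 0.60508442 -0.09722695  0.024     ]
knob [0.53760265 0.03388197 0.056     ] edge [0.52755193 0.03300467 0.056     ]
```

```bash
python3 go.py .5943 .0385 .193 94.55
```

```text
at [0.5691 0.0371 0.1931] [-1.80e+02  6.00e-02  4.97e+00] gap 0.597 t 6.15
lin [0.63  0.02  0.002] rot [-6.0000e-03  5.0000e-03 -1.1197e+01]
```

play_rows(
  hand=[0.45,0.45,0.45,0.45,0.45,0.45,0.45,0.45],
  linear=[
    [0,0,0],
    [0,0,0],
    [0,0,0],
    [0,0,0],
    [0,0,0],
    [0,0,0],
    [0,0,0],
    [0,0,0],
  ],
  rot=[
    [0,0,-1],
    [0,0,-2],
    [0,0,-3],
    [0,0,-4],
    [0,0,-5],
    [0,0,-6],
    [0,0,-7],
    [0,0,-8],
  ],
)

```text
t: 6.95
tool_pos: [0.5692, 0.0371, 0.1934]
orientation: [-180.0, 0.0, 69.3]
contact_force: [0.9, 0.2, -0.2]
finger_gap: 0.451
grip_force: 0.0
```

play_rows(
  hand=[0.45,0.45,0.45,0.45,0.45,0.45,0.45,0.45],
  linear=[
    [0,0,0],
    [0,0,0],
    [0,0,0],
    [0,0,0],
    [0,0,0],
    [0,0,0],
    [0,0,0],
    [0,0,0],
  ],
  rot=[
    [0,0,-1],
    [0,0,-2],
    [0,0,-3],
    [0,0,-3.2],
    [0,0,-3.2],
    [0,0,-3.2],
    [0,0,-3.2],
    [0,0,-3.2],
  ],
)

```text
t: 7.75
tool_pos: [0.5697, 0.0373, 0.1933]
orientation: [-180.0, 0.0, 94.5]
contact_force: [1.0, -0.4, 0.1]
finger_gap: 0.453
grip_force: 0.0
```

```bash
python3 go.py .5943 .0385 .193 94.55 .5943 .0385 .036 94.55
```

```text
at [0.5697 0.0373 0.1933] [-180.      0.     94.51] gap 0.453 t 7.75
lin [-0.019  0.616  0.008] rot [-0.001  0.    -0.005]
lin [-0.019  0.616  3.933] rot [-0.001  0.    -0.005]
```

play_rows(
  hand=[0.45,0.45,0.45,0.45,0.45,0.45,0.45,0.45],
  linear=[
    [-0.02,0.62,0.3],
    [-0.02,0.62,1.2],
    [-0.02,0.62,2.2],
    [-0.02,0.62,3],
    [-0.02,0.62,3.6],
    [-0.02,0.62,3.93],
    [-0.02,0.62,3.93],
    [-0.02,0.62,3.93],
  ],
  rot=[
    [0,0,0],
    [0,0,0],
    [0,0,0],
    [0,0,0],
    [0,0,0],
    [0,0,0],
    [0,0,0],
    [0,0,0],
  ],
)

```text
t: 8.55
tool_pos: [0.595, 0.0385, 0.037]
orientation: [179.9, -0.0, 94.6]
contact_force: [0.2, -0.2, 0.4]
finger_gap: 0.448
grip_force: 0.0
```

play_rows(
  hand=[0.0,0.0,0.0,0.0,0.0,0.0,0.0,0.0],
  linear=[
    [0,0,0],
    [0,0,0],
    [0,0,0],
    [0,0,0],
    [0,0,0],
    [0,0,0],
    [0,0,0],
    [0,0,0],
  ],
  rot=[
    [0,0,0],
    [0,0,0],
    [0,0,0],
    [0,0,0],
    [0,0,0],
    [0,0,0],
    [0,0,0],
    [0,0,0],
  ],
  newtons=30,
)

```text
t: 9.35
tool_pos: [0.5949, 0.0384, 0.0369]
orientation: [179.9, -0.0, 94.6]
contact_force: [-0.9, -0.6, 8.7]
finger_gap: 0.134
grip_force: 34.2
```

```bash
python3 go.py .5943 .0385 .036 94.55
```

```text
at [0.5949 0.0384 0.0369] [179.95  -0.    94.57] gap 0.134 t 9.35
lin [ 0.003 -0.014  0.022] rot [ 0.007 -0.     0.002]
```

play_rows(
  hand=[0,0,0,0,0,0,0,0],
  linear=[
    [0,0,-0.3],
    [0,0,-1],
    [0,0,-2],
    [0,0,-3],
    [0,0,-4],
    [0,0,-4.1],
    [0,0,-4.1],
    [0,0,-4.1],
  ],
  rot=[
    [0,0,0],
    [0,0,0],
    [0,0,0],
    [0,0,0],
    [0,0,0],
    [0,0,0],
    [0,0,0],
    [0,0,0],
  ],
)

```text
t: 10.15
tool_pos: [0.5941, 0.0383, 0.1994]
orientation: [-179.9, 0.0, 94.6]
contact_force: [-0.7, 0.4, -1.1]
finger_gap: 0.131
grip_force: 33.0
```

```bash
python3 go.py .434 -.135 .2 78
```

```text
at [0.5941 0.0383 0.1994] [-179.92    0.     94.58] gap 0.131 t 10.15
lin [-3.999 -4.335 -0.01 ] rot [-9.000e-03  1.000e-03  2.073e+00]
```

play_rows(
  hand=[0,0,0,0,0,0,0,0],
  linear=[
    [-0.6,-0.65,0],
    [-1.3,-1.4,0],
    [-2,-2.2,0],
    [-2.7,-2.9,0],
    [-3.4,-3.7,0],
    [-4,-4.33,0],
    [-4,-4.33,0],
    [-4,-4.33,0],
  ],
  rot=[
    [0,0,0.4],
    [0,0,0.8],
    [0,0,1.2],
    [0,0,1.6],
    [0,0,2.07],
    [0,0,2.07],
    [0,0,2.07],
    [0,0,2.07],
  ],
)

```text
t: 10.95
tool_pos: [0.4343, -0.1351, 0.1995]
orientation: [-179.9, -0.0, 78.0]
contact_force: [0.6, -0.0, -0.7]
finger_gap: 0.13
grip_force: 32.9
```

play_rows(
  hand=[0,0,0],
  linear=[
    [0,0,0],
    [0,0,0],
    [0,0,0],
  ],
  rot=[
    [0,0,0],
    [0,0,0],
    [0,0,0],
  ],
)

```text
t: 11.25
tool_pos: [0.4349, -0.1343, 0.1999]
orientation: [-180.0, -0.0, 78.1]
contact_force: [-0.5, -0.3, -0.5]
finger_gap: 0.133
grip_force: 32.9
```

```bash
python3 - <<'E'
from h import *
w,k=cam("wrist"); s=manip.read_state(); print(s["tool_pos"],s["orientation"],s["t"])
cv2.imwrite("pics/w3b.png",cv2.resize(w,(800,600),interpolation=cv2.INTER_CUBIC)); np.save("w3.npy",w); np.save("w3E.npy",k[3]); 
E
```

```text
[ 0.43488442 -0.13443303  0.19995172] [-1.79986982e+02 -1.37624295e-02  7.80658452e+01] 11.3
```

View pics/w3b.png

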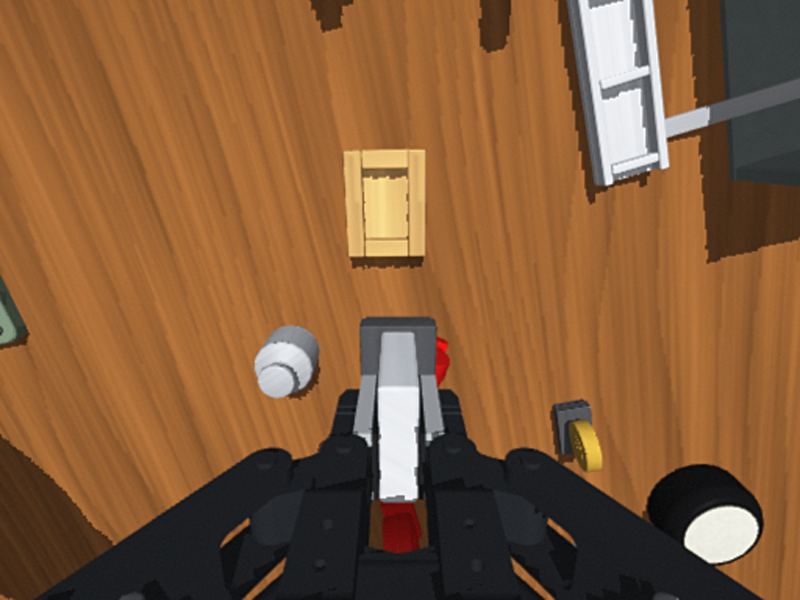

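The block top rim spans (345,150)-(425,257) with its slot at about (387,203). The held blank is centred on column 399 and its foot's far edge is at row 318. The weight is at (285,362) and the capsule near the housing is at (580,435).

```bash
python3 - <<'E'
from h import *
w=np.load("w3.npy"); b=w[:,:,0]
for r in (112,130,148): print("row",r,b[r,212:282].tolist())
for c in (228,247,262): print("col",c,b[88:172,c].tolist())
print("foot col",w[196:212,240,0].tolist(),w[196:212,270,0].tolist())
E=np.load("w3E.npy"); k=(293.84715,254.66185,194.31168,E)
s=(.43488,-.13443); y=np.radians(78.07); t=np.array([np.cos(y),np.sin(y)])
for z in(.189,.181): print("foot edge tool x",(ray(k,255,203.5,z)[:2]-s)@t)
E
```

```text
row 112 [53, 53, 56, 54, 54, 55, 52, 49, 84, 116, 118, 113, 108, 105, 113, 117, 118, 121, 110, 62, 51, 55, 57, 56, 59, 81, 66, 59, 61, 61, 62, 61, 62, 61, 59, 76, 79, 59, 55, 54, 53, 55, 53, 53, 50, 69, 70, 73, 60, 88, 115, 117, 111, 108, 106, 111, 118, 119, 121, 113, 73, 54, 54, 53, 55, 55, 53, 54, 54, 50]
row 130 [51, 54, 54, 55, 53, 53, 52, 51, 54, 100, 119, 115, 114, 111, 107, 107, 104, 106, 115, 106, 58, 119, 134, 130, 132, 134, 135, 136, 132, 135, 137, 142, 143, 141, 137, 133, 128, 127, 126, 122, 125, 124, 125, 123, 121, 121, 121, 123, 116, 81, 108, 115, 115, 110, 108, 104, 107, 108, 111, 109, 61, 50, 53, 55, 56, 57, 55, 54, 52, 56]
row 148 [51, 51, 55, 54, 54, 51, 53, 54, 51, 58, 107, 120, 117, 113, 111, 109, 107, 105, 110, 116, 100, 83, 125, 129, 129, 130, 132, 136, 135, 135, 135, 139, 142, 142, 137, 136, 134, 132, 131, 127, 126, 126, 127, 126, 125, 123, 123, 123, 120, 76, 106, 115, 117, 111, 109, 110, 109, 111, 115, 110, 63, 49, 52, 52, 51, 53, 53, 54, 55, 55]
col 228 [58, 59, 60, 61, 62, 60, 56, 66, 99, 122, 120, 117, 119, 118, 117, 118, 117, 118, 117, 118, 120, 118, 118, 1
[... 627 characters left out ...]
, 122, 121, 127, 125, 127, 127, 130, 114, 41, 24, 30, 27, 26, 29, 37, 59]
col 262 [49, 49, 52, 51, 52, 50, 48, 75, 128, 114, 111, 113, 113, 113, 113, 112, 113, 113, 114, 113, 114, 115, 114, 115, 115, 115, 115, 114, 111, 109, 108, 111, 110, 110, 109, 112, 110, 111, 112, 110, 111, 110, 108, 108, 107, 108, 106, 108, 108, 108, 109, 107, 108, 108, 106, 107, 105, 106, 105, 105, 106, 106, 107, 106, 108, 105, 105, 104, 104, 104, 104, 102, 104, 105, 104, 84, 25, 19, 23, 22, 20, 22, 30, 34]
foot col [58, 57, 60, 58, 59, 58, 61, 68, 64, 66, 65, 66, 76, 100, 94, 92] [49, 48, 49, 51, 45, 49, 56, 66, 63, 63, 65, 70, 78, 102, 95, 92]
foot edge tool x 0.02604845648527224
foot edge tool x 0.02302047633560211
```

```bash
python3 - <<'E'
from h import *
E=np.load("w3E.npy"); k=(293.84715,254.66185,194.31168,E)
P=lambda u,v:ray(k,u,v,.024)[:2]
L,Rr,T,B=P(231.8,130),P(261.1,130),P(247,107),P(247,153.7)
print(L,Rr,T,B,np.linalg.norm(L-Rr),np.linalg.norm(T-B))
oL,oR,oT,oB=P(220.8,130),P(272,130),P(247,95.3),P(247,163.5)
print(np.linalg.norm(oL-oR),np.linalg.norm(oT-oB))
y=np.radians(78.07); tx=np.array([np.cos(y),np.sin(y)]); ty=np.array([tx[1],-tx[0]])
for a,b,c,d in((L,Rr,T,B),(oL,oR,oT,oB)):
    print("centre",tx*((c+d)@tx/2)+ty*((a+b)@ty/2))
for u in ((220.1,221.3,222),(231.2,232,232.8),(272.1,272,272)):   # edges at rows 112,130,148
    e=P(u[0],112)-P(u[2],148); print("edge yaw",np.degrees(np.arctan2(e[1],e[0])))
for r in ((95.0,228),(95.0,262)): print(P(r[1],r[0]))
e=P(228,164)-P(262,163.2); f=P(228,95.6)-P(262,95.3); print([np.degrees(np.arctan2(x[1],x[0])) for x in(e,f)])
E
```

```text
[ 0.42134543 -0.08343259] [ 0.45181829 -0.08987122] [ 0.44219494 -0.06386297] [ 0.43168784 -0.11160875] 0.03114564257424288 0.04888822215928593
0.054425137668170365 0.07130029720944236
centre [ 0.43637799 -0.08761683]
centre [ 0.43638771 -0.08731898]
edge yaw 79.02160444660883
edge yaw 79.22903477680231
edge yaw 79.01260260749906
[ 0.42569262 -0.0483272 ]
[ 0.45975885 -0.05552234]
[np.float64(169.44023450898274), np.float64(168.5528920028295)]
```

```bash
python3 go.py .4362 -.0886 .0369 79.1
```

```text
at [ 0.4349 -0.1344  0.2   ] [-1.7999e+02 -1.0000e-02  7.8070e+01] gap 0.141 t 11.3
lin [ 1.127 -0.204  4.077] rot [-0.002 -0.002 -0.129]
```

play_rows(
  hand=[0,0,0,0,0,0,0,0],
  linear=[
    [0.6,-0.1,0.2],
    [1.13,-0.2,1],
    [1.13,-0.2,1.9],
    [1.13,-0.2,2.6],
    [1.13,-0.2,3.1],
    [1.13,-0.2,3.4],
    [1.13,-0.2,3.4],
    [1.13,-0.2,3.4],
  ],
  rot=[
    [0,0,-0.13],
    [0,0,-0.13],
    [0,0,-0.13],
    [0,0,-0.13],
    [0,0,-0.13],
    [0,0,-0.13],
    [0,0,-0.13],
    [0,0,-0.13],
  ],
)

```text
t: 12.1
tool_pos: [0.4364, -0.0888, 0.0644]
orientation: [-180.0, -0.0, 79.1]
contact_force: [0.1, -0.2, -0.6]
finger_gap: 0.135
grip_force: 32.9
```

```bash
python3 go.py .4362 -.0886 .0369 79.1
```

```text
at [ 0.4364 -0.0888  0.0644] [-1.800e+02 -1.000e-02  7.907e+01] gap 0.135 t 12.1
lin [ 0.005 -0.005  0.688] rot [-0.    -0.001 -0.003]
```

play_rows(
  hand=[0,0,0,0,0,0,0],
  linear=[
    [0,0,0.2],
    [0,0,0.35],
    [0,0,0.5],
    [0,0,0.6],
    [0,0,0.68],
    [0,0,0.7],
    [0,0,0.7],
  ],
  rot=[
    [0,0,0],
    [0,0,0],
    [0,0,0],
    [0,0,0],
    [0,0,0],
    [0,0,0],
    [0,0,0],
  ],
)

```text
t: 12.8
tool_pos: [0.4361, -0.089, 0.0365]
orientation: [180.0, 0.0, 79.1]
contact_force: [-3.0, 0.4, 15.6]
finger_gap: 0.137
grip_force: 35.7
```

play_rows(
  hand=[0.2,0.45,0.45,0.45,0.45,0.45,0.45,0.45],
  linear=[
    [0,0,0],
    [0,0,0],
    [0,0,0],
    [0,0,0],
    [0,0,-0.5],
    [0,0,-1.5],
    [0,0,-2.8],
    [0,0,-4],
  ],
  rot=[
    [0,0,0],
    [0,0,0],
    [0,0,0],
    [0,0,0],
    [0,0,0],
    [0,0,0],
    [0,0,0],
    [0,0,0],
  ],
)

```text
t: 13.6
tool_pos: [0.4357, -0.0889, 0.198]
orientation: [-179.9, -0.0, 79.1]
contact_force: [1.2, -1.0, -0.5]
finger_gap: 0.452
grip_force: 0.0
```

```bash
python3 go.py .45 -.335 .2 90; python3 - <<'E'
from h import *
w,k=cam("wrist"); cv2.imwrite("pics/w4b.png",cv2.resize(w,(600,450)))
E
```

```text
at [ 0.4357 -0.0889  0.198 ] [-1.7995e+02 -1.0000e-02  7.9080e+01] gap 0.452 t 13.6
lin [-5.974  1.518 -0.053] rot [-6.000e-03 -1.000e-03 -1.365e+00]
```

View pics/w4b.png

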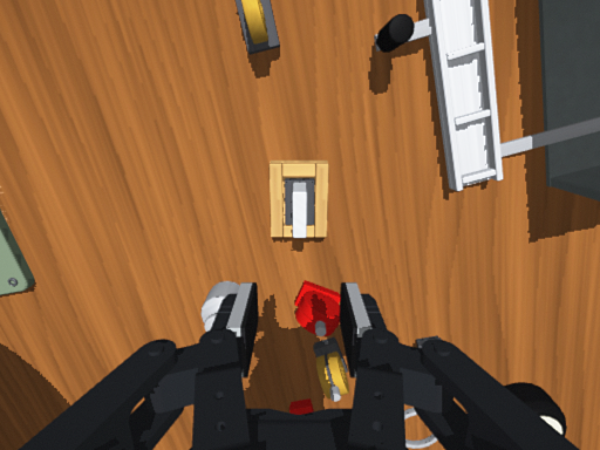

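The blank stands centred in the block slot at (300,205), with its foot down inside the rim. Next is the reference and the capsule beside it.

play_rows(
  hand=[0.55,0.55,0.55,0.55,0.55,0.55,0.55,0.55],
  linear=[
    [-1,0.25,0],
    [-2,0.5,0],
    [-3,0.75,0],
    [-4,1,0],
    [-5,1.25,0],
    [-5.97,1.52,0],
    [-5.97,1.52,0],
    [-5.97,1.52,0],
  ],
  rot=[
    [0,0,-0.3],
    [0,0,-0.6],
    [0,0,-0.9],
    [0,0,-1.2],
    [0,0,-1.36],
    [0,0,-1.36],
    [0,0,-1.36],
    [0,0,-1.36],
  ],
)

```text
t: 14.45
tool_pos: [0.4502, -0.3353, 0.1956]
orientation: [-180.0, -0.0, 89.9]
contact_force: [1.1, -0.2, -0.1]
finger_gap: 0.547
grip_force: 0.0
```

play_rows(
  hand=[0.55,0.55,0.55],
  linear=[
    [0,0,0],
    [0,0,0],
    [0,0,0],
  ],
  rot=[
    [0,0,0],
    [0,0,0],
    [0,0,0],
  ],
)

```text
t: 14.75
tool_pos: [0.4508, -0.3344, 0.1963]
orientation: [180.0, -0.0, 90.0]
contact_force: [0.4, 0.5, -0.5]
finger_gap: 0.55
grip_force: 0.0
```

```bash
cat > snap.py <<'E'
import sys
from h import *
w,k=cam("wrist"); n=sys.argv[1]; s=manip.read_state(); print(s["tool_pos"].round(4),s["orientation"].round(2),s["t"])
cv2.imwrite(f"pics/{n}b.png",cv2.resize(w,(800,600),interpolation=cv2.INTER_CUBIC)); np.save(n+".npy",w); np.save(n+"E.npy",k[3])
E
python3 snap.py w5
```

```text
[ 0.4508 -0.3345  0.1962] [180.     0.    89.99] 14.8
```

View pics/w5b.png

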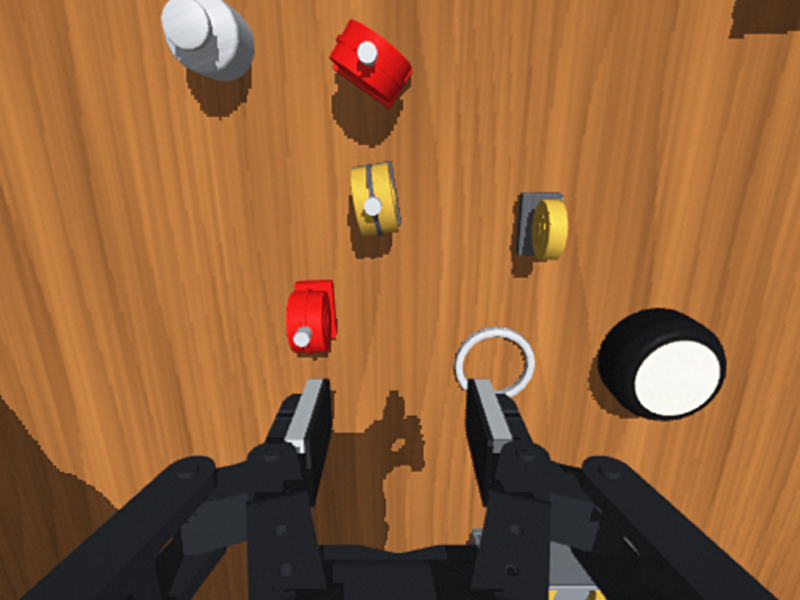

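Reference at (376,200) with its nipple at (373,207), seam tilted and red decoys on either side. Plain capsule C has its foot at (540,220) and disc at (550,228).

```bash
python3 - <<'E'
from m import *
w=np.load("w5.npy"); E=np.load("w5E.npy"); k=(293.84715,254.66185,194.31168,E); q=1.5625
h=cv2.cvtColor(w,cv2.COLOR_BGR2HSV)
for nm,(x0,x1,y0,y1) in {"ref":(215,265,95,165),"C":(320,375,115,175)}.items():
    sub=h[y0:y1,x0:x1]; m=(cv2.inRange(sub,(20,120,60),(34,255,255)))
    # grey steel: low saturation
    g=cv2.inRange(sub,(0,0,30),(180,70,255))
    for lab,mm in(("brass",m),("grey",g)):
        n,l,s,c=cv2.connectedComponentsWithStats(mm)
        for i in range(1,n):
            if s[i,4]>15:
                pts=np.argwhere(l==i)[:,::-1].astype(np.float32)+[x0,y0]
                v=w[pts[:,1].astype(int),pts[:,0].astype(int)].mean(0)
                r=cv2.minAreaRect(pts.astype(np.float32)); print(nm,lab,s[i]+[x0,y0,0,0,0],c[i].round(1)+[x0,y0],v.round(),np.round(r[0],1),np.round(r[1],1),round(r[2],1))
print("nipple",ray(k,373/q,207/q,.067).round(4))
P=lambda u,v,z:ray(k,u/q,v/q,z)[:2]
print("ref foot top edge",P(351,168,.014),P(391,160.5,.014))
print("C foot",P(522,193,.014),P(563,194,.014),P(519,255,.014))
for y in range(100,156,3): print(y,"".join("%4d"%a for a in w[y,222:260,1]))
E
```

```text
ref brass [238 105  17  44 489] [246.1 126. ] [ 67. 170. 207.] [246.2 126.3] [43.7 13. ] 79.4
ref brass [224 107  17  44 400] [231.  128.1] [ 65. 165. 200.] [231.3 128.7] [43.6 11.1] 80.0
ref grey [248 103   5  19  31] [250.1 110.6] [100.  98. 100.] [250.7 111.8] [18.4  1.9] 76.0
ref grey [233 105  12  46 200] [238.1 129. ] [160. 155. 155.] [237.8 127.6] [45.4 10.2] 87.1
ref grey [254 129   3  15  22] [254.5 136.7] [93. 93. 96.] [254.3 136. ] [14.   1.7] 81.9
C brass [340 128  23  38 735] [351.4 146.4] [ 55. 139. 169.] [351.  146.5] [37. 22.] 90.0
C grey [330 123  30  41 466] [338.6 139.8] [80. 77. 77.] [344.4 143. ] [26.5 41.9] 4.6
nipple [ 0.4368 -0.2844  0.067 ]
ref foot top edge [ 0.41963227 -0.26492157] [ 0.44674772 -0.26007708]
C foot [ 0.53693619 -0.28149703] [ 0.5652894  -0.28218049] [ 0.53859764 -0.32510255]
100  126 123 127 122 125 121 122 115 118 117 120 120 117 117 114 123 125 121 118 118 116 119 120 118 114 112 108 107 112 116 118 114 109 110 114 117 117 116
103  126 123 124 126 126 123 120 117 116 119 120 123 118 117 114 113 115 117 112 108 111 114 114 103  91  88  90  
[... 2011 characters left out ...]
  82 134 140 139 135 137 137 135 136 134 134 123 101  98  91 116 124 123
145  124 122  72  58  55  57  53  69 114 126 125 122 121 121 121 119 116 115  86  63  61  85 114 115 116 114 112 109 105 105 108 104  98 108 119 122 122 121
148  124 124  72  53  56  57  55  55  65  93  99  96  93  91  90  88  89  90  87  59  45  43  55  70  74  72  71  72  65  74  75  70  69 105 118 120 121 122
151  125 124  72  55  55  55  54  55  54  52  55  59  61  58  54  54  48  51  52  49  49  53  57  56  53  53  53  49  55 109 119 115 112 110 119 121 121 122
154  122 125  85  58  55  56  56  56  53  53  51  53  55  55  56  51  53  51  50  51  50  55  56  57  54  54  53  49  53 109 119 116 111 113 117 122 124 122
```

```bash
python3 go.py .4368 -.2844 .025 100
```

```text
at [ 0.4508 -0.3345  0.1962] [180.     0.    89.99] gap 0.549 t 14.8
lin [ 1.253 -0.35   4.281] rot [ 0.     0.    -1.252]
```

play_rows(
  hand=[0.55,0.55,0.55,0.55,0.55,0.55,0.55,0.55],
  linear=[
    [0.6,-0.17,0],
    [1.25,-0.35,0.3],
    [1.25,-0.35,1.2],
    [1.25,-0.35,2.2],
    [1.25,-0.35,3.2],
    [1.25,-0.35,4],
    [1.25,-0.35,4.27],
    [1.25,-0.35,4.27],
  ],
  rot=[
    [0,0,-0.6],
    [0,0,-1.25],
    [0,0,-1.25],
    [0,0,-1.25],
    [0,0,-1.25],
    [0,0,-1.25],
    [0,0,-1.25],
    [0,0,-1.25],
  ],
)

```text
t: 15.6
tool_pos: [0.4365, -0.2845, 0.0248]
orientation: [-179.9, -0.1, 100.0]
contact_force: [-1.0, 0.6, -0.1]
finger_gap: 0.549
grip_force: 0.0
```

play_rows(
  hand=[0.55,0,0,0,0,0,0,0],
  linear=[
    [0,0,0],
    [0,0,0],
    [0,0,0],
    [0,0,0],
    [0,0,0],
    [0,0,0],
    [0,0,0],
    [0,0,0],
  ],
  rot=[
    [0,0,0],
    [0,0,0],
    [0,0,0],
    [0,0,0],
    [0,0,0],
    [0,0,0],
    [0,0,0],
    [0,0,0],
  ],
  newtons=30,
)

```text
t: 16.4
tool_pos: [0.4371, -0.2854, 0.0265]
orientation: [179.9, 0.1, 99.9]
contact_force: [-1.9, 0.7, 12.5]
finger_gap: 0.278
grip_force: 38.4
```

play_rows(
  hand=[0,0,0,0,0,0,0,0],
  linear=[
    [0,0,-0.3],
    [0,0,-1],
    [0,0,-2],
    [0,0,-3],
    [0,0,-4],
    [0,0,-4.4],
    [0,0,-4.4],
    [0,0,-4.4],
  ],
  rot=[
    [0,0,0],
    [0,0,0],
    [0,0,0],
    [0,0,0],
    [0,0,0],
    [0,0,0],
    [0,0,0],
    [0,0,0],
  ],
)

```text
t: 17.2
tool_pos: [0.4363, -0.285, 0.2014]
orientation: [-180.0, 0.0, 99.9]
contact_force: [0.5, 0.8, -0.9]
finger_gap: 0.275
grip_force: 36.6
```

```bash
python3 snap.py w6; python3 go.py .5945 .0387 .2 94.55
```

```text
[ 0.4362 -0.2849  0.2008] [-1.7995e+02 -3.0000e-02  9.9940e+01] 17.25
at [ 0.4362 -0.2849  0.2008] [-1.7995e+02 -3.0000e-02  9.9940e+01] gap 0.277 t 17.25
lin [7.285 5.295 0.021] rot [-0.006 -0.004  0.674]
```

View pics/w6b.png

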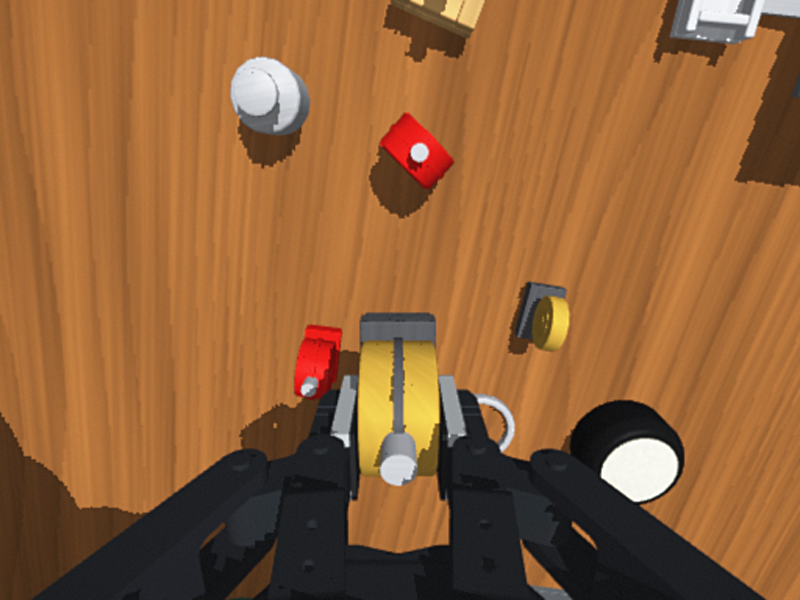

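The reference is held upright and centred (column 399), with its foot's front edge at row 314.

play_rows(
  hand=[0,0,0,0,0,0,0,0],
  linear=[
    [0.6,0.45,0],
    [1.4,1,0],
    [2.3,1.7,0],
    [3.2,2.3,0],
    [4.1,3,0],
    [5,3.6,0],
    [5.9,4.3,0],
    [6.7,4.9,0],
  ],
  rot=[
    [0,0,0.2],
    [0,0,0.4],
    [0,0,0.6],
    [0,0,0.67],
    [0,0,0.67],
    [0,0,0.67],
    [0,0,0.67],
    [0,0,0.67],
  ],
)

```text
t: 18.05
tool_pos: [0.5837, 0.0152, 0.2002]
orientation: [-179.9, -0.0, 94.6]
contact_force: [0.7, -1.5, -1.3]
finger_gap: 0.273
grip_force: 36.5
```

play_rows(
  hand=[0,0,0,0,0],
  linear=[
    [0.4,0.4,0],
    [0.4,0.4,1],
    [0.4,0.4,2],
    [0.4,0.4,2.2],
    [0.4,0.4,2.2],
  ],
  rot=[
    [0,0,0],
    [0,0,0],
    [0,0,0],
    [0,0,0],
    [0,0,0],
  ],
)

```text
t: 18.55
tool_pos: [0.5975, 0.0301, 0.1125]
orientation: [-179.8, -0.0, 94.6]
contact_force: [0.4, 1.4, -1.1]
finger_gap: 0.273
grip_force: 36.5
```

```bash
python3 - <<'E'
from h import *
E=np.load("w6E.npy"); k=(293.84715,254.66185,194.31168,E); w=np.load("w6.npy")
print(w[194:222,240,1].tolist())
s=np.array([.4362,-.2849]); y=np.radians(99.94); t=np.array([np.cos(y),np.sin(y)])
for r,z in((201,.1803),(206.5,.1883)): print((ray(k,255,r,z)[:2]-s)@t)
E
python3 go.py .5945 .0387 .0385 94.55
```

```text
[109, 107, 110, 110, 111, 108, 79, 65, 62, 68, 67, 74, 100, 100, 94, 97, 96, 98, 97, 98, 97, 97, 94, 94, 96, 110, 123, 135]
0.02335924440350285
0.023003848655564086
at [0.5975 0.0301 0.1125] [-1.7985e+02 -1.0000e-02  9.4590e+01] gap 0.273 t 18.55
lin [ 0.221 -0.053  1.849] rot [-0.019 -0.001  0.005]
```

play_rows(
  hand=[0,0,0,0,0,0,0,0],
  linear=[
    [0.19,-0.06,0],
    [0.19,-0.06,0.4],
    [0.19,-0.06,0.9],
    [0.19,-0.06,1.3],
    [0.19,-0.06,1.5],
    [0.19,-0.06,1.7],
    [0.19,-0.06,1.86],
    [0.19,-0.06,1.86],
  ],
  rot=[
    [0,0,0],
    [0,0,0],
    [0,0,0],
    [0,0,0],
    [0,0,0],
    [0,0,0],
    [0,0,0],
    [0,0,0],
  ],
)

```text
t: 19.35
tool_pos: [0.5951, 0.0375, 0.0388]
orientation: [-180.0, -0.0, 94.6]
contact_force: [0.8, -0.6, -1.3]
finger_gap: 0.274
grip_force: 36.8
```

play_rows(
  hand=[0,0,0,0],
  linear=[
    [0,0,0.03],
    [0,0,0.06],
    [0,0,0.09],
    [0,0,0.09],
  ],
  rot=[
    [0,0,0],
    [0,0,0],
    [0,0,0],
    [0,0,0],
  ],
)

```text
t: 19.75
tool_pos: [0.5974, 0.0377, 0.0382]
orientation: [179.7, -0.0, 94.6]
contact_force: [-0.2, -1.4, 36.3]
finger_gap: 0.276
grip_force: 41.8
```

play_rows(
  hand=[0.3,0.5,0.5,0.5,0.5,0.5,0.5,0.5],
  linear=[
    [0,0,0],
    [0,0,0],
    [0,0,0],
    [0,0,0],
    [0,0,-0.5],
    [0,0,-1.5],
    [0,0,-2.8],
    [0,0,-4],
  ],
  rot=[
    [0,0,0],
    [0,0,0],
    [0,0,0],
    [0,0,0],
    [0,0,0],
    [0,0,0],
    [0,0,0],
    [0,0,0],
  ],
)

```text
t: 20.55
tool_pos: [0.5947, 0.0374, 0.197]
orientation: [-180.0, -0.0, 94.6]
contact_force: [1.5, -1.0, -0.4]
finger_gap: 0.508
grip_force: 0.0
```

```bash
python3 go.py .5515 -.35 .2 90.5; cat > unit.py <<'E'
# measure plain unit near expected xy in a wrist snapshot: foot grey + brass
import sys
from m import *
def unit(w,k,xy,rad=55):
    h=cv2.cvtColor(w,cv2.COLOR_BGR2HSV); u,v=map(int,proj(k,[*xy,.02])); 
    x0,y0=max(u-rad,0),max(v-rad,0); sub=h[y0:v+rad,x0:u+rad]
    br=cv2.inRange(sub,(20,120,60),(34,255,255)); st=cv2.inRange(sub,(0,0,62),(180,75,130))
    out=[]
    for nm,m in(("brass",br),("steel",st)):
        n,l,s,c=cv2.connectedComponentsWithStats(m)
        for i in range(1,n):
            if s[i,4]>60:
                pts=np.argwhere(l==i)[:,::-1].astype(np.float32)+np.float32([x0,y0])
                W=np.float32([ray(k,*p,.014)[:2] for p in pts])
                r=cv2.minAreaRect(W*1000); print(nm,(c[i]+[x0,y0]).round(1),s[i,4],"rect14 c",np.round(r[0],1),"size",np.round(r[1],1),"ang",round(r[2],1),"box",cv2.boxPoints(r).round(1).tolist() if nm=="steel" else "")
if __name__=="__main__":
    n=sys.argv[1]; w=np.load(n+".npy"); E=np.load(n+"E.npy"); k=(293.84715,254.66185,194.31168,E)
    unit(w,k,list(map(float,sys.argv[2:4])))
E
python3 unit.py w5 .5515 -.3035; python3 snap.py w7
```

```text
at [0.5947 0.0374 0.197 ] [-1.7995e+02 -2.0000e-02  9.4590e+01] gap 0.508 t 20.55
lin [-9.568 -1.85  -0.077] rot [-0.006 -0.002  0.511]
brass [351.4 146.4] 735 rect14 c [ 557.9 -306.8] size [24.4 42.1] ang 5.4 box 
steel [340.2 134.8] 292 rect14 c [ 542. -298.] size [49.8 23.5] ang 58.9 box [[519.0999755859375, -313.29998779296875], [539.2000122070312, -325.3999938964844], [565.0, -282.70001220703125], [544.9000244140625, -270.6000061035156]]
[0.5971 0.038  0.2049] [ 1.795e+02 -5.000e-02  9.457e+01] 20.6
```

View pics/w7b.png

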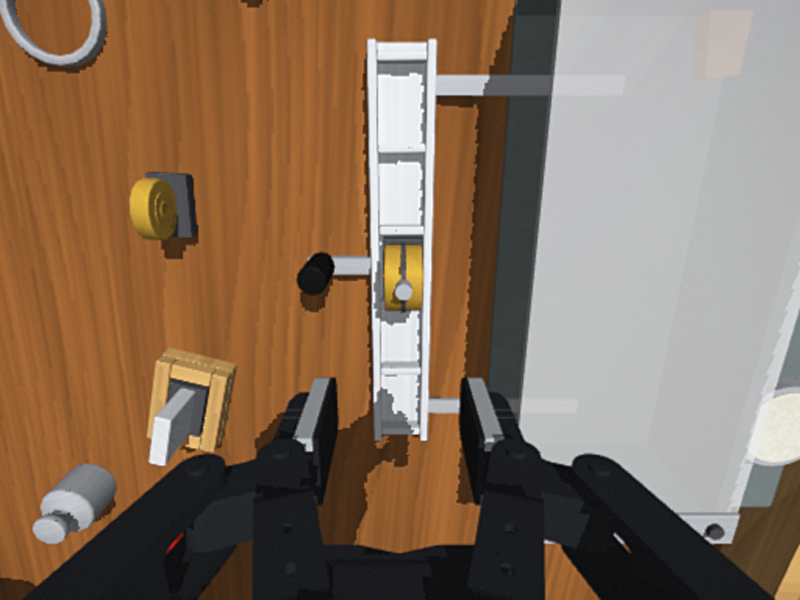

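The reference stands upright in the middle slot at (403,275), its foot below the rim. Plain capsule B is at (165,207) with foot corners (191,175) and (196,237). The blank is still upright in its block.

```bash
python3 - <<'E'
from m import *
E=np.load("w7E.npy"); k=(293.84715,254.66185,194.31168,E); q=1.5625
for u,v in((148,172),(191,175),(196,237)): print("B",ray(k,u/q,v/q,.014)[:2].round(4))
print("ref nipple",ray(k,403/q,289/q,.079)[:2].round(4))
im,kt=cam("top")
for c,s,m in brass(im,20): print(c.round(1),ray(kt,*c,.04)[:2].round(3))
E
python3 go.py .5515 -.35 .2 90.5
```

```text
B [0.4201 0.0905]
B [0.4492 0.0909]
B [0.4499 0.0482]
ref nipple [0.5977 0.0412]
[224.6  99. ] [0.854 0.149]
[469.  174.8] [ 0.614 -0.645]
[180.4 184.1] [0.565 0.284]
[363.  192.1] [ 0.551 -0.307]
[243.  227.5] [0.429 0.076]
at [0.5971 0.0379 0.2012] [ 1.7953e+02 -4.0000e-02  9.4560e+01] gap 0.506 t 20.65
lin [-9.576e+00 -1.908e+00  8.000e-03] rot [ 0.059 -0.007  0.508]
```

play_rows(
  hand=[0.5,0.5,0.5,0.5,0.5,0.5,0.5,0.5],
  linear=[
    [-0.7,-0.15,0],
    [-1.7,-0.35,0],
    [-2.7,-0.55,0],
    [-3.7,-0.75,0],
    [-4.8,-0.95,0],
    [-5.9,-1.2,0],
    [-7,-1.4,0],
    [-8,-1.6,0],
  ],
  rot=[
    [0,0,0.2],
    [0,0,0.4],
    [0,0,0.5],
    [0,0,0.5],
    [0,0,0.5],
    [0,0,0.5],
    [0,0,0.5],
    [0,0,0.5],
  ],
)

```text
t: 21.45
tool_pos: [0.5562, -0.2889, 0.1952]
orientation: [-180.0, 0.0, 90.5]
contact_force: [0.9, 0.3, 0.4]
finger_gap: 0.501
grip_force: 0.0
```

```bash
python3 go.py .5515 -.304 .026 90.5
```

```text
at [ 0.5562 -0.2889  0.1952] [-179.98    0.     90.54] gap 0.501 t 21.45
lin [-0.375 -0.119  4.229] rot [-0.002  0.     0.004]
```

play_rows(
  hand=[0.5,0.5,0.5,0.5,0.5,0.5,0.5,0.5],
  linear=[
    [-0.37,-0.12,0],
    [-0.37,-0.12,0.5],
    [-0.37,-0.12,1.4],
    [-0.37,-0.12,2.3],
    [-0.37,-0.12,3.2],
    [-0.37,-0.12,4],
    [-0.37,-0.12,4.23],
    [-0.37,-0.12,4.23],
  ],
  rot=[
    [0,0,0],
    [0,0,0],
    [0,0,0],
    [0,0,0],
    [0,0,0],
    [0,0,0],
    [0,0,0],
    [0,0,0],
  ],
)

```text
t: 22.25
tool_pos: [0.552, -0.3009, 0.0255]
orientation: [-179.9, -0.1, 90.6]
contact_force: [-0.2, -0.4, 0.3]
finger_gap: 0.5
grip_force: 0.0
```

play_rows(
  hand=[0.5,0,0,0,0,0,0,0],
  linear=[
    [0,0,0],
    [0,0,0],
    [0,0,0],
    [0,0,0],
    [0,0,0],
    [0,0,0],
    [0,0,0],
    [0,0,0],
  ],
  rot=[
    [0,0,0],
    [0,0,0],
    [0,0,0],
    [0,0,0],
    [0,0,0],
    [0,0,0],
    [0,0,0],
    [0,0,0],
  ],
  newtons=30,
)

```text
t: 23.05
tool_pos: [0.5525, -0.3017, 0.0269]
orientation: [180.0, 0.0, 90.6]
contact_force: [-1.0, 0.9, 7.3]
finger_gap: 0.13
grip_force: 37.0
```

play_rows(
  hand=[0,0,0,0,0,0,0,0],
  linear=[
    [0,0,-0.3],
    [0,0,-1],
    [0,0,-2],
    [0,0,-3],
    [0,0,-4],
    [0,0,-4.4],
    [0,0,-4.4],
    [0,0,-4.4],
  ],
  rot=[
    [0,0,0],
    [0,0,0],
    [0,0,0],
    [0,0,0],
    [0,0,0],
    [0,0,0],
    [0,0,0],
    [0,0,0],
  ],
)

```text
t: 23.85
tool_pos: [0.552, -0.3014, 0.2022]
orientation: [-180.0, -0.0, 90.6]
contact_force: [-0.5, 0.4, -0.6]
finger_gap: 0.131
grip_force: 35.8
```

```bash
cat > inhand.py <<'E'
import sys
from h import *
n=sys.argv[1]; off=float(sys.argv[2])  # TCP height above unit underside
for _ in range(2): w,k=cam("wrist")
s=manip.read_state(); np.save(n+".npy",w); np.save(n+"E.npy",k[3])
p=s["tool_pos"]; t=R.from_euler('xyz',s["orientation"],degrees=True).as_matrix()[:,0]
for c in(238,246,255,264,272): print(c,w[192:222,c,1].tolist())
for r in range(198,212): print(r,[round(1000*float((ray(k,255,r,p[2]-off+h)-p)@t)-22,1) for h in(.006,.014)])
E
python3 inhand.py w8 .0265; python3 go.py .5988 -.0151 .2 94.55
```

```text
238 [120, 116, 118, 118, 118, 116, 116, 114, 113, 115, 113, 115, 110, 80, 68, 67, 69, 67, 77, 99, 105, 100, 101, 101, 101, 100, 100, 101, 100, 99]
246 [114, 116, 114, 114, 114, 112, 115, 114, 115, 114, 116, 116, 110, 77, 66, 67, 67, 66, 74, 96, 100, 96, 97, 96, 97, 96, 95, 98, 96, 98]
255 [116, 114, 116, 116, 114, 117, 115, 114, 115, 116, 116, 117, 111, 78, 64, 65, 67, 67, 78, 95, 99, 98, 98, 98, 98, 96, 97, 96, 97, 97]
264 [132, 131, 131, 131, 132, 131, 133, 136, 134, 135, 135, 135, 128, 82, 63, 63, 67, 70, 76, 97, 99, 97, 97, 97, 97, 97, 96, 97, 96, 96]
272 [115, 116, 115, 113, 115, 114, 115, 119, 117, 116, 116, 116, 114, 76, 64, 66, 71, 71, 77, 99, 101, 99, 97, 97, 99, 98, 96, 98, 98, 98]
198 [3.5, 6.4]
199 [2.9, 5.8]
200 [2.3, 5.2]
201 [1.6, 4.6]
202 [1.0, 4.0]
203 [0.4, 3.4]
204 [-0.3, 2.8]
205 [-0.9, 2.2]
206 [-1.5, 1.6]
207 [-2.2, 1.0]
208 [-2.8, 0.4]
209 [-3.4, -0.2]
210 [-4.1, -0.8]
211 [-4.7, -1.5]
at [ 0.5518 -0.3014  0.2012] [-1.7992e+02 -4.0000e-02  9.0590e+01] gap 0.133 t 23.95
lin [7.144 1.248 0.035] rot [-0.01  -0.006 -0.495]
```

play_rows(
  hand=[0,0,0,0,0,0,0,0],
  linear=[
    [0.6,0.1,0],
    [1.4,0.25,0],
    [2.3,0.4,0],
    [3.3,0.58,0],
    [4.3,0.75,0],
    [5.3,0.93,0],
    [6.2,1.1,0],
    [6.9,1.2,0],
  ],
  rot=[
    [0,0,-0.2],
    [0,0,-0.4],
    [0,0,-0.49],
    [0,0,-0.49],
    [0,0,-0.49],
    [0,0,-0.49],
    [0,0,-0.49],
    [0,0,-0.49],
  ],
)

```text
t: 24.75
tool_pos: [0.5973, -0.0225, 0.2013]
orientation: [-179.9, -0.1, 94.6]
contact_force: [0.3, -0.6, -0.3]
finger_gap: 0.135
grip_force: 35.7
```

play_rows(
  hand=[0,0,0,0,0],
  linear=[
    [0.27,0.05,0],
    [0.27,0.05,1],
    [0.27,0.05,2],
    [0.27,0.05,2.2],
    [0.27,0.05,2.2],
  ],
  rot=[
    [0,0,0],
    [0,0,0],
    [0,0,0],
    [0,0,0],
    [0,0,0],
  ],
)

```text
t: 25.25
tool_pos: [0.5982, -0.0145, 0.1135]
orientation: [-179.9, -0.0, 94.5]
contact_force: [0.3, -0.1, 0.2]
finger_gap: 0.136
grip_force: 35.7
```

```bash
python3 go.py .5990 -.0141 .0385 94.55
```

```text
at [ 0.5982 -0.0145  0.1135] [-1.7988e+02 -1.0000e-02  9.4470e+01] gap 0.136 t 25.25
lin [0.008 0.026 1.875] rot [-0.015 -0.001 -0.01 ]
```

play_rows(
  hand=[0,0,0,0,0,0,0,0],
  linear=[
    [0.01,0.02,0.1],
    [0.01,0.02,0.4],
    [0.01,0.02,0.9],
    [0.01,0.02,1.3],
    [0.01,0.02,1.5],
    [0.01,0.02,1.7],
    [0.01,0.02,1.86],
    [0.01,0.02,1.9],
  ],
  rot=[
    [0,0,0],
    [0,0,0],
    [0,0,0],
    [0,0,0],
    [0,0,0],
    [0,0,0],
    [0,0,0],
    [0,0,0],
  ],
)

```text
t: 26.05
tool_pos: [0.6001, -0.0136, 0.0388]
orientation: [179.9, 0.0, 94.5]
contact_force: [-2.7, 0.2, 27.3]
finger_gap: 0.129
grip_force: 39.6
```

```bash
python3 go.py .4361 .0695 .2 90
```

```text
at [ 0.6001 -0.0136  0.0388] [179.89   0.    94.49] gap 0.129 t 26.05
lin [ 2.391 -3.918 -4.038] rot [ 0.014 -0.001  0.561]
```

play_rows(
  hand=[0.3,0.5,0.5,0.5,0.5,0.5,0.5,0.5],
  linear=[
    [0,0,0],
    [0,0,0],
    [0,0,0],
    [0,0,0],
    [0,0,-0.5],
    [0,0,-1.5],
    [0,0,-2.8],
    [0,0,-4],
  ],
  rot=[
    [0,0,0],
    [0,0,0],
    [0,0,0],
    [0,0,0],
    [0,0,0],
    [0,0,0],
    [0,0,0],
    [0,0,0],
  ],
)

```text
t: 26.85
tool_pos: [0.5989, -0.0136, 0.2]
orientation: [-180.0, -0.0, 94.5]
contact_force: [0.3, -0.7, -0.2]
finger_gap: 0.503
grip_force: 0.0
```

play_rows(
  hand=[0.5,0.5,0.5,0.5,0.5,0.5,0.5,0.5],
  linear=[
    [0.4,-0.6,0],
    [1,-1.5,0],
    [1.5,-2.4,0],
    [2.1,-3.4,0],
    [2.39,-3.92,0.3],
    [2.39,-3.92,0.5],
    [2.39,-3.92,0.5],
    [2.39,-3.92,0.5],
  ],
  rot=[
    [0,0,0.2],
    [0,0,0.4],
    [0,0,0.45],
    [0,0,0.45],
    [0,0,0.45],
    [0,0,0.45],
    [0,0,0.45],
    [0,0,0.45],
  ],
)

```text
t: 27.65
tool_pos: [0.4362, 0.0691, 0.1782]
orientation: [180.0, -0.0, 90.9]
contact_force: [-0.6, -0.4, -0.2]
finger_gap: 0.501
grip_force: 0.0
```

```bash
python3 go.py .435 .0694 .026 90.9; python3 snap.py w9; python3 -c "
from m import *
im,kt=cam('top')
for c,s,m in brass(im,20): print(c.round(1),ray(kt,*c,.04)[:2].round(3))
import numpy as np
w=np.load('w9.npy')
for c,s,m in brass(w,60): print(c.round(1),s)"
```

```text
at [0.4362 0.0691 0.1782] [179.99  -0.    90.86] gap 0.501 t 27.65
lin [ 0.008 -0.031  3.805] rot [ 0.002 -0.    -0.005]
[0.4362 0.069  0.1783] [ 1.7997e+02 -1.0000e-02  9.0850e+01] 27.7
[224.1  99.1] [0.854 0.15 ]
[469.  174.7] [ 0.614 -0.645]
[272.3 175.1] [ 0.6   -0.015]
[255.3 177.4] [0.592 0.04 ]
[180.6 184. ] [0.565 0.283]
[249.2 179.9] [243 161  14  39 497]
[431.8 207.8] [420 193  20  32 305]
[416.4 212.9] [403 194  23  43 453]
[412.5 260.9] [400 243  21  37 432]
[275.8 277.3] [269 269  12  24 103]
[265.9 316.2] [260 305  14  23 176]
```

play_rows(
  hand=[0.5,0.5,0.5,0.5,0.5,0.5,0.5,0.5],
  linear=[
    [0.01,-0.03,0.3],
    [0.01,-0.03,1],
    [0.01,-0.03,1.9],
    [0.01,-0.03,2.8],
    [0.01,-0.03,3.5],
    [0.01,-0.03,3.8],
    [0.01,-0.03,3.8],
    [0.01,-0.03,3.8],
  ],
  rot=[
    [0,0,0],
    [0,0,0],
    [0,0,0],
    [0,0,0],
    [0,0,0],
    [0,0,0],
    [0,0,0],
    [0,0,0],
  ],
)

```text
t: 28.55
tool_pos: [0.4347, 0.0696, 0.0265]
orientation: [180.0, -0.0, 90.9]
contact_force: [0.4, 0.6, 0.6]
finger_gap: 0.497
grip_force: 0.0
```

play_rows(
  hand=[0.5,0,0,0,0,0,0,0],
  linear=[
    [0,0,0],
    [0,0,0],
    [0,0,0],
    [0,0,0],
    [0,0,0],
    [0,0,0],
    [0,0,0],
    [0,0,0],
  ],
  rot=[
    [0,0,0],
    [0,0,0],
    [0,0,0],
    [0,0,0],
    [0,0,0],
    [0,0,0],
    [0,0,0],
    [0,0,0],
  ],
  newtons=30,
)

```text
t: 29.35
tool_pos: [0.4345, 0.0697, 0.0263]
orientation: [180.0, -0.0, 90.9]
contact_force: [0.7, -1.1, 6.4]
finger_gap: 0.134
grip_force: 36.1
```

play_rows(
  hand=[0,0,0,0,0,0,0,0],
  linear=[
    [0,0,-0.3],
    [0,0,-1],
    [0,0,-2],
    [0,0,-3],
    [0,0,-4],
    [0,0,-4.4],
    [0,0,-4.4],
    [0,0,-4.4],
  ],
  rot=[
    [0,0,0],
    [0,0,0],
    [0,0,0],
    [0,0,0],
    [0,0,0],
    [0,0,0],
    [0,0,0],
    [0,0,0],
  ],
)

```text
t: 30.15
tool_pos: [0.4342, 0.0695, 0.2016]
orientation: [-180.0, 0.0, 90.9]
contact_force: [0.3, -0.4, -1.5]
finger_gap: 0.13
grip_force: 35.1
```

```bash
python3 inhand.py w10 .027; python3 go.py .5903 .0925 .2 94.55
```

```text
238 [105, 106, 106, 106, 104, 105, 105, 105, 107, 105, 108, 103, 82, 62, 63, 63, 62, 68, 88, 98, 91, 93, 93, 93, 92, 92, 95, 92, 94, 93]
246 [111, 109, 110, 110, 111, 111, 111, 113, 113, 113, 112, 109, 81, 60, 62, 63, 62, 66, 83, 94, 92, 89, 89, 91, 91, 89, 92, 89, 89, 91]
255 [111, 110, 110, 109, 110, 111, 110, 110, 111, 111, 113, 108, 82, 63, 60, 61, 64, 67, 84, 95, 93, 90, 92, 90, 92, 89, 91, 93, 91, 90]
264 [109, 108, 111, 110, 110, 108, 108, 107, 109, 107, 108, 106, 84, 63, 60, 63, 67, 71, 84, 94, 92, 91, 91, 91, 90, 91, 91, 90, 92, 90]
272 [110, 106, 107, 107, 109, 107, 107, 107, 109, 108, 110, 106, 84, 62, 57, 64, 66, 69, 86, 96, 94, 92, 91, 93, 93, 93, 92, 90, 92, 96]
198 [3.4, 6.2]
199 [2.7, 5.6]
200 [2.1, 5.0]
201 [1.5, 4.4]
202 [0.8, 3.8]
203 [0.2, 3.2]
204 [-0.4, 2.6]
205 [-1.1, 2.0]
206 [-1.7, 1.4]
207 [-2.3, 0.8]
208 [-3.0, 0.2]
209 [-3.6, -0.4]
210 [-4.2, -1.0]
211 [-4.9, -1.6]
at [0.4339 0.0697 0.2011] [-1.799e+02  1.000e-02  9.091e+01] gap 0.13 t 30.25
lin [0.508 3.918 0.021] rot [-0.012  0.001 -0.455]
```

play_rows(
  hand=[0,0,0,0,0,0,0,0],
  linear=[
    [0.1,0.6,0],
    [0.2,1.5,0],
    [0.3,2.4,0],
    [0.4,3.2,0],
    [0.52,3.92,0],
    [0.52,3.92,0.6],
    [0.52,3.92,1.5],
    [0.52,3.92,2],
  ],
  rot=[
    [0,0,-0.2],
    [0,0,-0.4],
    [0,0,-0.46],
    [0,0,-0.46],
    [0,0,-0.46],
    [0,0,-0.46],
    [0,0,-0.46],
    [0,0,-0.46],
  ],
)

```text
t: 31.05
tool_pos: [0.5894, 0.0929, 0.1183]
orientation: [-179.8, 0.0, 94.6]
contact_force: [1.0, 0.6, -0.5]
finger_gap: 0.137
grip_force: 35.0
```

play_rows(
  hand=[0,0],
  linear=[
    [0,0,0],
    [0,0,0],
  ],
  rot=[
    [0,0,0],
    [0,0,0],
  ],
)

```text
t: 31.25
tool_pos: [0.5907, 0.0932, 0.122]
orientation: [-179.9, -0.0, 94.6]
contact_force: [0.9, -0.3, -0.0]
finger_gap: 0.136
grip_force: 34.9
```

```bash
python3 go.py .5905 .0931 .0385 94.55
```

```text
at [0.5907 0.0932 0.122 ] [-179.95   -0.     94.6 ] gap 0.136 t 31.25
lin [-2.000e-03 -2.000e-03  2.087e+00] rot [-0.006 -0.     0.006]
```

play_rows(
  hand=[0,0,0,0,0,0,0,0],
  linear=[
    [0,0,0.3],
    [0,0,0.7],
    [0,0,1.2],
    [0,0,1.6],
    [0,0,1.8],
    [0,0,1.95],
    [0,0,2.09],
    [0,0,2.11],
  ],
  rot=[
    [0,0,0],
    [0,0,0],
    [0,0,0],
    [0,0,0],
    [0,0,0],
    [0,0,0],
    [0,0,0],
    [0,0,0],
  ],
)

```text
t: 32.05
tool_pos: [0.5913, 0.0931, 0.0382]
orientation: [179.9, -0.0, 94.6]
contact_force: [-0.9, -1.5, 10.3]
finger_gap: 0.134
grip_force: 36.7
```

play_rows(
  hand=[0.3,0.5,0.5,0.5,0.5,0.5,0.5,0.5],
  linear=[
    [0,0,0],
    [0,0,0],
    [0,0,0],
    [0,0,0],
    [0,0,-0.5],
    [0,0,-1.5],
    [0,0,-2.8],
    [0,0,-4],
  ],
  rot=[
    [0,0,0],
    [0,0,0],
    [0,0,0],
    [0,0,0],
    [0,0,0],
    [0,0,0],
    [0,0,0],
    [0,0,0],
  ],
)

```text
t: 32.85
tool_pos: [0.5904, 0.093, 0.1996]
orientation: [-180.0, -0.0, 94.6]
contact_force: [0.3, 0.2, 0.2]
finger_gap: 0.501
grip_force: 0.0
```

play_rows(
  hand=[0.5,0.5,0.5,0.5,0.5,0.5,0.5,0.5],
  linear=[
    [0.6,0,0],
    [1.5,0.1,0],
    [2.4,0.2,0],
    [3.2,0.3,0],
    [3.6,0.35,0],
    [3.6,0.35,0],
    [3.6,0.35,0],
    [3.6,0.35,0],
  ],
  rot=[
    [0,0,0.3],
    [0,0,0.6],
    [0,0,0.9],
    [0,0,1.2],
    [0,0,1.5],
    [0,0,1.8],
    [0,0,2],
    [0,0,2],
  ],
)

```text
t: 33.65
tool_pos: [0.5933, 0.2373, 0.1978]
orientation: [180.0, 0.0, 78.5]
contact_force: [-0.1, -0.3, 0.4]
finger_gap: 0.501
grip_force: 0.0
```

play_rows(
  hand=[0.5,0.5],
  linear=[
    [0,0,0],
    [0,0,0],
  ],
  rot=[
    [0,0,0],
    [0,0,0],
  ],
)

```text
t: 33.85
tool_pos: [0.5934, 0.2373, 0.1978]
orientation: [180.0, -0.0, 78.6]
contact_force: [-0.2, 0.7, 0.2]
finger_gap: 0.499
grip_force: 0.0
```

```bash
python3 snap.py w11; python3 unit.py w11 .565 .287
```

```text
[0.5933 0.2373 0.1978] [-1.800e+02 -1.000e-02  7.859e+01] 33.9
brass [219.6 136.7] 552 rect14 c [563.6 282.1] size [41.6 16.5] ang 76.8 box 
steel [225.1 131. ] 454 rect14 c [567.2 284.6] size [43.2 28. ] ang 78.6 box [[549.2999877929688, 266.20001220703125], [576.7000122070312, 260.70001220703125], [585.2000122070312, 303.1000061035156], [557.7999877929688, 308.6000061035156]]
```

View pics/w11b.png

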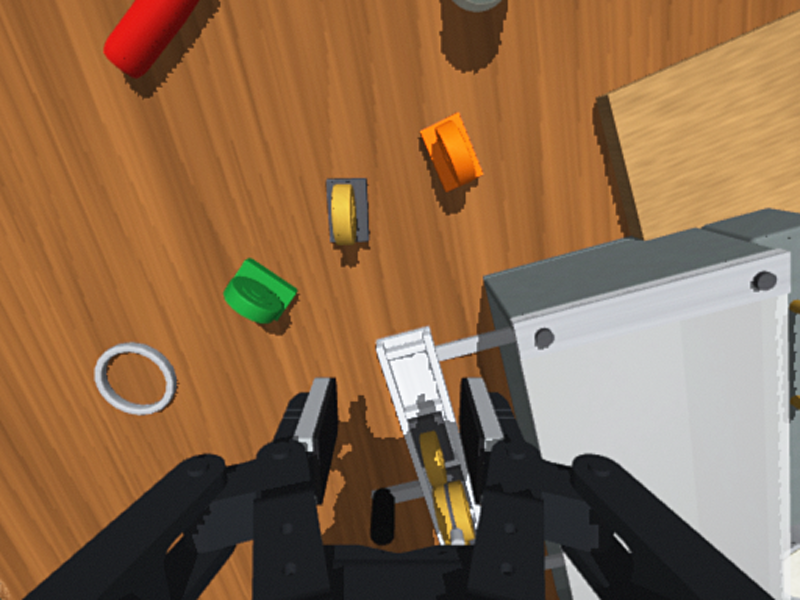

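Capsule A is brass on dark steel, foot centred at (347,212) px, not the green (262,292) or orange (450,150) decoys. Its foot rectangle measures 43x28 mm at (0.5672, 0.2846), aligned with the tool.

```bash
python3 go.py .5672 .2846 .026 78.6
```

```text
at [0.5933 0.2373 0.1978] [-1.800e+02 -1.000e-02  7.859e+01] gap 0.499 t 33.9
lin [ 1.029 -0.874  4.295] rot [-0.    -0.001 -0.002]
```

play_rows(
  hand=[0.5,0.5,0.5,0.5,0.5,0.5,0.5,0.5],
  linear=[
    [0.6,-0.5,0],
    [1.03,-0.87,0.2],
    [1.03,-0.87,1],
    [1.03,-0.87,2],
    [1.03,-0.87,3],
    [1.03,-0.87,4],
    [1.03,-0.87,4.29],
    [1.03,-0.87,4.29],
  ],
  rot=[
    [0,0,0],
    [0,0,0],
    [0,0,0],
    [0,0,0],
    [0,0,0],
    [0,0,0],
    [0,0,0],
    [0,0,0],
  ],
)

```text
t: 34.7
tool_pos: [0.5669, 0.2847, 0.0254]
orientation: [-179.9, 0.1, 78.6]
contact_force: [0.6, 0.0, 0.3]
finger_gap: 0.5
grip_force: 0.0
```

play_rows(
  hand=[0.5,0,0,0,0,0,0,0],
  linear=[
    [0,0,0],
    [0,0,0],
    [0,0,0],
    [0,0,0],
    [0,0,0],
    [0,0,0],
    [0,0,0],
    [0,0,0],
  ],
  rot=[
    [0,0,0],
    [0,0,0],
    [0,0,0],
    [0,0,0],
    [0,0,0],
    [0,0,0],
    [0,0,0],
    [0,0,0],
  ],
  newtons=30,
)

```text
t: 35.5
tool_pos: [0.5678, 0.2851, 0.0274]
orientation: [179.9, -0.1, 78.6]
contact_force: [-1.6, -1.2, 9.8]
finger_gap: 0.133
grip_force: 37.1
```

play_rows(
  hand=[0,0,0,0,0,0,0,0],
  linear=[
    [0,0,-0.3],
    [0,0,-1],
    [0,0,-2],
    [0,0,-3],
    [0,0,-4],
    [0,0,-4.4],
    [0,0,-4.4],
    [0,0,-4.4],
  ],
  rot=[
    [0,0,0],
    [0,0,0],
    [0,0,0],
    [0,0,0],
    [0,0,0],
    [0,0,0],
    [0,0,0],
    [0,0,0],
  ],
)

```text
t: 36.3
tool_pos: [0.5671, 0.2847, 0.2021]
orientation: [-180.0, 0.0, 78.6]
contact_force: [0.3, 0.8, -1.9]
finger_gap: 0.13
grip_force: 35.6
```

```bash
python3 inhand.py w12 .0265; python3 go.py .5862 .1464 .2 94.55
```

```text
238 [108, 105, 103, 103, 98, 100, 95, 95, 94, 93, 98, 95, 78, 67, 63, 64, 61, 70, 89, 102, 96, 93, 96, 96, 94, 95, 95, 96, 95, 96]
246 [104, 104, 109, 108, 109, 110, 112, 112, 113, 114, 112, 109, 81, 61, 63, 62, 63, 70, 89, 96, 92, 92, 93, 91, 91, 93, 92, 92, 90, 93]
255 [119, 118, 118, 117, 119, 119, 119, 118, 118, 119, 119, 114, 88, 62, 61, 64, 64, 71, 89, 97, 93, 93, 91, 94, 91, 92, 92, 93, 94, 91]
264 [111, 110, 110, 112, 114, 111, 113, 114, 111, 113, 112, 109, 85, 63, 63, 67, 68, 72, 89, 97, 83, 58, 91, 93, 91, 91, 93, 94, 91, 92]
272 [107, 106, 110, 114, 110, 108, 104, 101, 101, 96, 95, 93, 77, 64, 63, 63, 70, 71, 90, 97, 95, 93, 92, 93, 96, 95, 93, 93, 94, 93]
198 [3.7, 6.5]
199 [3.0, 5.9]
200 [2.4, 5.3]
201 [1.8, 4.7]
202 [1.1, 4.1]
203 [0.5, 3.5]
204 [-0.1, 2.9]
205 [-0.7, 2.3]
206 [-1.4, 1.7]
207 [-2.0, 1.1]
208 [-2.7, 0.5]
209 [-3.3, -0.1]
210 [-3.9, -0.7]
211 [-4.6, -1.3]
at [0.5669 0.2847 0.2012] [-1.7992e+02  6.0000e-02  7.8580e+01] gap 0.133 t 36.4
lin [-3.293  1.158  0.031] rot [-0.01   0.006 -1.996]
```

play_rows(
  hand=[0,0,0,0,0,0,0,0],
  linear=[
    [-0.5,0.2,0],
    [-1.3,0.5,0],
    [-2.1,0.8,0],
    [-2.9,1,0],
    [-3.28,1.16,0],
    [-3.28,1.16,0.6],
    [-3.28,1.16,1.5],
    [-3.28,1.16,2],
  ],
  rot=[
    [0,0,-0.3],
    [0,0,-0.7],
    [0,0,-1.2],
    [0,0,-1.7],
    [0,0,-2],
    [0,0,-2],
    [0,0,-2],
    [0,0,-2],
  ],
)

```text
t: 37.2
tool_pos: [0.5856, 0.1466, 0.119]
orientation: [-179.8, 0.0, 94.6]
contact_force: [0.3, 0.2, -1.4]
finger_gap: 0.133
grip_force: 35.4
```

play_rows(
  hand=[0,0],
  linear=[
    [0,0,0],
    [0,0,0],
  ],
  rot=[
    [0,0,0],
    [0,0,0],
  ],
)

```text
t: 37.4
tool_pos: [0.5867, 0.1472, 0.1223]
orientation: [-180.0, -0.0, 94.6]
contact_force: [0.6, 0.1, -0.7]
finger_gap: 0.13
grip_force: 35.4
```

```bash
python3 go.py .5862 .1467 .0393 94.55
```

```text
at [0.5867 0.1472 0.1223] [-1.7997e+02 -1.0000e-02  9.4580e+01] gap 0.13 t 37.4
lin [-0.013 -0.014  2.075] rot [-0.004 -0.001  0.004]
```

play_rows(
  hand=[0,0,0,0,0,0,0,0],
  linear=[
    [-0.01,-0.01,0.3],
    [-0.01,-0.01,0.7],
    [-0.01,-0.01,1.2],
    [-0.01,-0.01,1.6],
    [-0.01,-0.01,1.8],
    [-0.01,-0.01,1.95],
    [-0.01,-0.01,2.07],
    [-0.01,-0.01,2.1],
  ],
  rot=[
    [0,0,0],
    [0,0,0],
    [0,0,0],
    [0,0,0],
    [0,0,0],
    [0,0,0],
    [0,0,0],
    [0,0,0],
  ],
)

```text
t: 38.2
tool_pos: [0.5873, 0.1469, 0.0392]
orientation: [179.9, -0.0, 94.6]
contact_force: [-1.4, -2.5, 21.8]
finger_gap: 0.134
grip_force: 38.9
```

play_rows(
  hand=[0.3,0.5,0.5,0.5,0.5,0.5,0.5,0.5],
  linear=[
    [0,0,0],
    [0,0,0],
    [0,0,0],
    [0,0,0],
    [0,0,-0.5],
    [0,0,-1.5],
    [0,0,-2.8],
    [0,0,-4],
  ],
  rot=[
    [0,0,0],
    [0,0,0],
    [0,0,0],
    [0,0,0],
    [0,0,0],
    [0,0,0],
    [0,0,0],
    [0,0,0],
  ],
)

```text
t: 39.0
tool_pos: [0.586, 0.1467, 0.2]
orientation: [-180.0, -0.0, 94.6]
contact_force: [0.5, -0.6, -0.8]
finger_gap: 0.498
grip_force: 0.0
```

play_rows(
  hand=[0.5,0.5,0.2,0,0,0,0,0],
  linear=[
    [-0.6,0,0],
    [-1.5,0,0],
    [-2.4,-0.3,0],
    [-3.1,-0.8,0],
    [-3.1,-1.4,0],
    [-3.1,-1.9,0],
    [-3.1,-2.2,0],
    [-3.1,-2.2,0],
  ],
  rot=[
    [0,0,0],
    [0,0,0],
    [0,0,0],
    [0,0,0],
    [0,0,0],
    [0,0,0],
    [0,0,0],
    [0,0,0],
  ],
)

```text
t: 39.8
tool_pos: [0.5077, 0.0158, 0.1985]
orientation: [-180.0, 0.0, 94.6]
contact_force: [-0.1, 0.0, 0.1]
finger_gap: 0.004
grip_force: 0.0
```

```bash
python3 snap.py w13;  python3 go.py .4973 .031 .035 94.55
```

```text
[0.5087 0.016  0.1984] [179.98   0.    94.58] 39.85
at [0.5087 0.016  0.1984] [179.98   0.    94.58] gap -0.002 t 39.85
lin [ 0.397 -0.256  4.086] rot [0.003 0.001 0.004]
```

View pics/w13b.png

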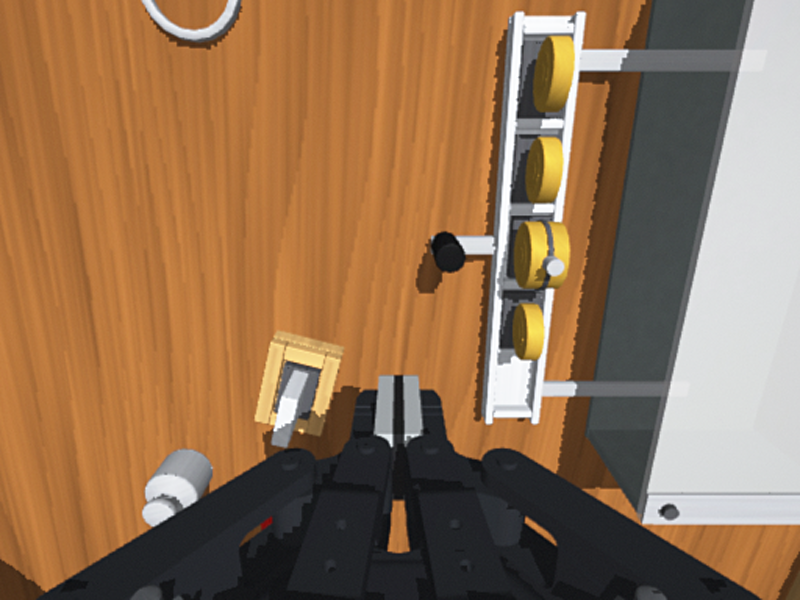

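All four units stand upright in slots 1 to 4 of the rack ((525,330), (543,255), (543,170), (553,75)), with the reference in the middle. The blank is in its block and the fingers are clear. Now I'll push the knob home.

play_rows(
  hand=[0,0,0,0,0,0,0,0],
  linear=[
    [0.4,-0.27,0],
    [0.4,-0.27,0.8],
    [0.4,-0.27,1.8],
    [0.4,-0.27,2.8],
    [0.4,-0.27,3.6],
    [0.4,-0.27,4.09],
    [0.4,-0.27,4.09],
    [0.4,-0.27,4.09],
  ],
  rot=[
    [0,0,0],
    [0,0,0],
    [0,0,0],
    [0,0,0],
    [0,0,0],
    [0,0,0],
    [0,0,0],
    [0,0,0],
  ],
)

```text
t: 40.65
tool_pos: [0.4971, 0.0314, 0.0348]
orientation: [180.0, -0.0, 94.6]
contact_force: [-0.1, -0.2, 0.4]
finger_gap: -0.002
grip_force: 0.0
```

play_rows(
  hand=[0,0,0,0,0,0,0,0],
  linear=[
    [0,0.15,0],
    [0,0.3,0],
    [0,0.5,0],
    [0,0.7,0],
    [0,0.9,0],
    [0,1.1,0],
    [0,1.3,0],
    [0,1.5,0],
  ],
  rot=[
    [0,0,0],
    [0,0,0],
    [0,0,0],
    [0,0,0],
    [0,0,0],
    [0,0,0],
    [0,0,0],
    [0,0,0],
  ],
)

```text
t: 41.45
tool_pos: [0.557, 0.036, 0.0345]
orientation: [-180.0, -0.0, 94.6]
contact_force: [-2.7, -1.3, 4.0]
finger_gap: 0.001
grip_force: 1.5
```

play_rows(
  hand=[0,0,0,0,0,0,0,0],
  linear=[
    [0,0.2,0],
    [0,0.4,0],
    [0,0.6,0],
    [0,0.8,0],
    [0,1,0],
    [0,1.2,0],
    [0,1.4,0],
    [0,1.55,0],
  ],
  rot=[
    [0,0,0],
    [0,0,0],
    [0,0,0],
    [0,0,0],
    [0,0,0],
    [0,0,0],
    [0,0,0],
    [0,0,0],
  ],
)

```text
t: 42.25
tool_pos: [0.6187, 0.0409, 0.0345]
orientation: [-180.0, -0.0, 94.6]
contact_force: [-3.3, -1.3, 3.2]
finger_gap: -0.002
grip_force: 1.7
```

play_rows(
  hand=[0,0,0,0],
  linear=[
    [0,0.07,0],
    [0,0.14,0],
    [0,0.2,0],
    [0,0.2,0],
  ],
  rot=[
    [0,0,0],
    [0,0,0],
    [0,0,0],
    [0,0,0],
  ],
)

```text
t: 42.65
tool_pos: [0.6223, 0.0411, 0.0342]
orientation: [-179.5, 0.1, 94.6]
contact_force: [-31.8, -2.0, 22.2]
finger_gap: -0.004
grip_force: 16.6
```

play_rows(
  hand=[0,0,0,0,0,0,0,0],
  linear=[
    [0,-0.3,0],
    [0,-0.9,0],
    [0,-1.6,0],
    [0,-2.4,-0.5],
    [0,-3,-1.5],
    [0,-3,-2.5],
    [0,-3,-3.5],
    [0,-3,-4.2],
  ],
  rot=[
    [0,0,0],
    [0,0,0],
    [0,0,0],
    [0,0,0],
    [0,0,0],
    [0,0,0],
    [0,0,0],
    [0,0,0],
  ],
)

```text
t: 43.45
tool_pos: [0.507, 0.0322, 0.2052]
orientation: [179.8, -0.0, 94.6]
contact_force: [0.1, 0.4, -0.7]
finger_gap: -0.005
grip_force: 0.0
```

play_rows(
  hand=[0,0,0],
  linear=[
    [-1,0,0],
    [-1.5,0,0],
    [-1.5,0,0],
  ],
  rot=[
    [0,0,0],
    [0,0,0],
    [0,0,0],
  ],
)

```text
t: 43.75
tool_pos: [0.5116, -0.0307, 0.2026]
orientation: [180.0, 0.1, 94.4]
contact_force: [-0.3, 0.7, 0.0]
finger_gap: -0.002
grip_force: 0.0
```

```bash
python3 snap.py w14; python3 - <<'E'
from h import *
im,k=cam("side"); cv2.imwrite("pics/s2.png",cv2.resize(im[120:290,80:300],(776,600),interpolation=cv2.INTER_CUBIC))
E
```

```text
[ 0.5115 -0.0287  0.2026] [179.97  -0.    94.47] 43.8
```

View pics/w14b.png

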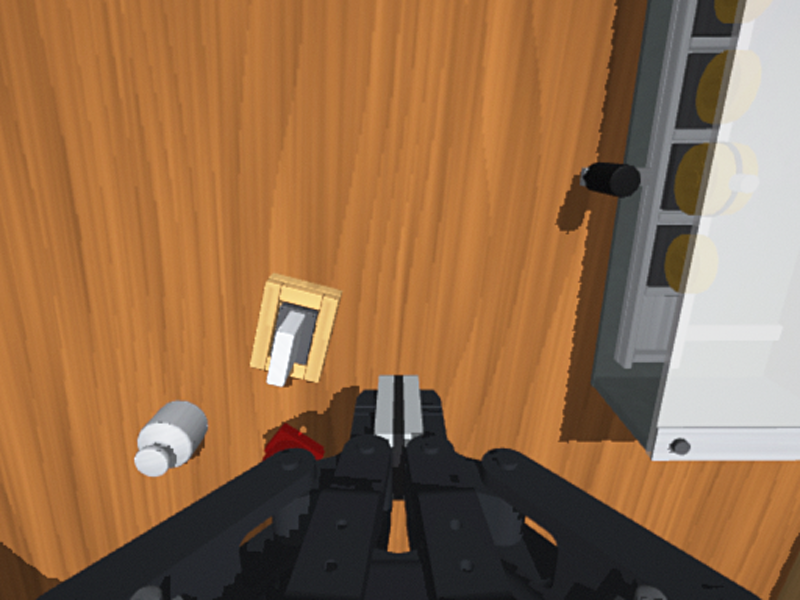

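View pics/s2.png

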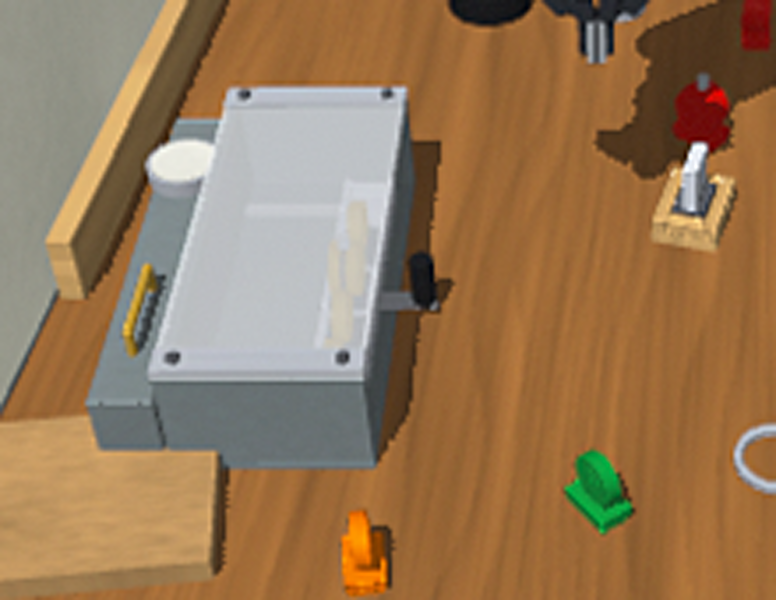

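The rack is home, with the knob at (612,180) beside the mouth as at the start. The four units are upright under the roof, the blank is in its block, and the arm is clear. I'm handing in.

```bash
python3 -c "
from bench import manip
print(manip.sign_off())"
```

```text
the job is handed in; nothing more can be done
None
```

The job is handed in: the rack is home with the reference in the middle slot and the three plain capsules found on the bench upright in slots 1, 3 and 4, the blank is parked in the block, and the hand-in returned no verdict.

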